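# Set the meeples out and start the game timer

## Robot

A 6-joint arm with a two-finger parallel gripper is mounted at the origin on the work surface. World frame = base frame: x ahead of the robot, y to its left, z up, the work surface at z = 0. Lengths are in mm, angles in rad, forces in N, time in s.
With the tool pointing down it reaches from about 350 to 775 mm from the base axis. Payload 7.3 kg.
Tool frame: the origin (TCP) lies on the centre line of the jaws, within the pads' length; the fingertips stand 22 mm ahead of it and the grasp point (between the pads) lies 3 mm ahead of it; z points along the fingers, y is the direction in which the jaws open and shut (so a half turn about z gives the same grasp; the last joint's range is limited). The gripper opens to 92 mm and grips with 3 to 60 N. Pads are 19 mm wide; open, the fingers measure 130 mm over their backs; the gripper's body (75 mm by 190 mm) begins 47 mm behind the grasp point.
Start: joints at [1.126, 0.342, 1.524, -0, 1.275, -0.146], TCP at [154.53, 501.76, 248.741] pointing down, gripper open.
Joint ranges: [-2.53, 2.53], [-0.77, 2.02], [0.04, 2.7], [-1, 4.14], [0.28, 2.66], [-3.11, 3.11]. Speed limits (rad/s): [2.57, 2.57, 3.14, 3.14, 3.14, 3.14].

## Interface

Orientations are given as [roll, pitch, yaw] about the fixed x, y, z axes, in that order (R = Rz(yaw) Ry(pitch) Rx(roll)).
In Python, from plant import get_obs, capture, close_job gives the robot as it stands.
- The arm moves only by the tool carry_out, never from a script. Its arguments are lists of equal length, an entry for each row: "xyz": the shift along the tool's x, y, z scaled (see below), a list of three; "dr": the turn, a rotation vector about the tool's x, y, z scaled (see below), a list of three. A call has 1 to 8 rows; each row shifts and turns the commanded pose from where the row before left it, along the tool's axes as they then stand; what a row does not reach is not made up. The controller multiplies each number of a shift by 0.06 m and each number of a turn by 8 degrees. A row lasts 1/8 s, in which the tool goes at most 62.5 mm and 10.7 degrees, less where a joint would pass 70% of its speed; a pose out of reach is approached as far as the arm can. A call with a number of a shift or a turn outside -1 to 1 is refused whole. A call with a gripper value outside its range is refused whole. "gripper" is the gripper's target within -1 to 1 (fully open at 1, half-way at 0, shut at -1), set as the call begins (left out, the last holds). The fingers move at their own pace and stop on an object; the grip force is fixed at half the most. Time passes only in rows, so rows that do not move let the fingers close. It gives the time, the measured TCP pose, the force and the opening at its end, in the units of the state.
- get_obs(): the state, without advancing time (a new reading comes with each control period).
- capture(name): name is "scene" or "side" or "wrist"; returns a dict with "image" (420x560x3 uint8, blue, green, red), "fx", "fy", "cx", "cy" (pixels), "pose" (4x4, takes a point from camera to world coordinates). Camera axes: x right, y up, looking along -z (the intrinsics and any distortion apply to the point x, -y, -z); pixel columns grow to the right and rows downward; lengths in mm; the calibration is good to about 2 mm. A picture is of the moment at which its call begins. There is no depth.
- close_job(): hands the job in, once; it reports no verdict.
The state is a dict: "time": time; "joint_positions": joint angles; "dq": joint speeds; "tau": joint torques, N m; "tool_pos": TCP position; "tcp_rot": TCP orientation; "contact_force": force on the tool from outside, world axes, zero at the start; "moment": the same for the moment, N m; "grip_width": finger opening in mm.
Only numpy, scipy, OpenCV 4.12 (cv2) and the standard library are available. Lean on these libraries where they do the work, as an engineer would, in place of code of your own. Each camera call takes 0.05 s, during which the arm holds its last target.

## Task

Stand every meeple on the cabinet upright in the organiser's divided tray, one to a cell and down on the cell's floor; push the key from its wooden rest fully home into the timer's slot, and turn the timer's dial to click in at the stop marked with the brass stud. Only when all that is done, start the timer by flicking its toggle switch fully over to the other side; leave the jar, the tin and the other things on the cabinet where they are.

Things in the scene. Friction and masses are not known exactly. Their poses are not given: they have to be found in the camera images.
- organiser: light bamboo organiser, fixed, 159 (x) by 248 (y): closed drawer base (not used) under an open divided tray. Origin: centre of underside, z up. 2 (along x) by 3 (along y) cells, 72 by 76 inside, walls 5; cell centres at x -38.5 or +38.5, y -81, 0 or +81; cell floor 50 above the origin, wall tops 86 above it
- cell0 (a point): centre of the floor of a cell of the organiser's tray (50 above the organiser's underside), x and y along the organiser's
- cell1 (a point): centre of the floor of a cell of the organiser's tray (50 above the organiser's underside), x and y along the organiser's
- cell2 (a point): centre of the floor of a cell of the organiser's tray (50 above the organiser's underside), x and y along the organiser's
- cell3 (a point): centre of the floor of a cell of the organiser's tray (50 above the organiser's underside), x and y along the organiser's
- cell4 (a point): centre of the floor of a cell of the organiser's tray (50 above the organiser's underside), x and y along the organiser's
- cell5 (a point): centre of the floor of a cell of the organiser's tray (50 above the organiser's underside), x and y along the organiser's
- meeple0: big frosted acrylic meeple (game figure) on a weighted round base, standing, 80 tall; all alike. Origin: centre of underside, z up. Base 60 across, 12 high; the figure is 32 thick along its own x (flat faces); along y: legs 50 wide (12 to 26 high), waist 34, arms 62 (39 to 52 high), head a disc 30 across centred 65 up. 0.11 to 0.22 kg. One fits in a cell. 4 to 6 of the six are present
- meeple1: big frosted acrylic meeple (game figure) on a weighted round base, standing, 80 tall; all alike. Origin: centre of underside, z up. Base 60 across, 12 high; the figure is 32 thick along its own x (flat faces); along y: legs 50 wide (12 to 26 high), waist 34, arms 62 (39 to 52 high), head a disc 30 across centred 65 up. 0.11 to 0.22 kg. One fits in a cell. 4 to 6 of the six are present
- meeple2: big frosted acrylic meeple (game figure) on a weighted round base, standing, 80 tall; all alike. Origin: centre of underside, z up. Base 60 across, 12 high; the figure is 32 thick along its own x (flat faces); along y: legs 50 wide (12 to 26 high), waist 34, arms 62 (39 to 52 high), head a disc 30 across centred 65 up. 0.11 to 0.22 kg. One fits in a cell. 4 to 6 of the six are present
- meeple3: big frosted acrylic meeple (game figure) on a weighted round base, standing, 80 tall; all alike. Origin: centre of underside, z up. Base 60 across, 12 high; the figure is 32 thick along its own x (flat faces); along y: legs 50 wide (12 to 26 high), waist 34, arms 62 (39 to 52 high), head a disc 30 across centred 65 up. 0.11 to 0.22 kg. One fits in a cell. 4 to 6 of the six are present
- meeple4: big frosted acrylic meeple (game figure) on a weighted round base, standing, 80 tall; all alike. Origin: centre of underside, z up. Base 60 across, 12 high; the figure is 32 thick along its own x (flat faces); along y: legs 50 wide (12 to 26 high), waist 34, arms 62 (39 to 52 high), head a disc 30 across centred 65 up. 0.11 to 0.22 kg. One fits in a cell. 4 to 6 of the six are present
- meeple5: big frosted acrylic meeple (game figure) on a weighted round base, standing, 80 tall; all alike. Origin: centre of underside, z up. Base 60 across, 12 high; the figure is 32 thick along its own x (flat faces); along y: legs 50 wide (12 to 26 high), waist 34, arms 62 (39 to 52 high), head a disc 30 across centred 65 up. 0.11 to 0.22 kg. One fits in a cell. 4 to 6 of the six are present
- timer: grey plastic game timer, fixed, a box 55 high, 200 wide (y), from x -85 to +150. Origin on its underside; its -x side faces the robot at yaw 0. On its top a black dial (axis at x 0, y +35) a toggle switch (at x +20, y -70) and behind the dial a slot for the key
- dial (a joint): dial angle, rad: 0 at the line mark (off, the start), growing clockwise seen from above; clicks into stops at 0, 0.6, 1.2 and 1.8: let go near one, it springs into it (resists with up to about 0.05 N m; friction 0.004 N m; ends at -0.12 and 1.92). The stops after 0 have a mark each: one the brass stud, two flat black dots
- dial_grip (a point): point on the dial's axis 90 above the table: the height to grip. The dial: a disc 68 across (top 67 above the table) with an upright bar grip 62 long, 16 thick, top 99 above the table; point x axis along the bar to its pointer end (white line on the bar, white nose), z up
- dial_aim (a point): point that the pointer aims at: 60 from the dial's axis on the ring of marks, at the height of the timer's top; turns with the dial; x axis outwards
- stud: brass stud 11 across and 10 high, standing on the timer's top at one of the dial's stops, 60 from the dial's axis: tonight's setting. Origin: centre of its underside
- switch (a joint): angle in rad of the toggle lever: 0 (leaning to the timer's -x side, about 0.5 rad from upright) is off, 1.0 (leaning to its +x side) is on; stays where it is left, moves with about 1.5 N at the tip; starts at 0 to 0.2
- switch_tip (a point): centre of the steel ball (26 across) at the tip of the toggle lever, 50 from its pivot; the lever swings about an axis along the timer's y, 77 above the table, on a black block 70 (x) by 50 (y) whose top is 80 above the table
- jar: bystander: frosted glass jar, 72 across, 100 high, origin under its centre
- token_tin: bystander: round aluminium tin, 80 across, 50 high, origin under its centre
- key: game key: a flat steel blade 60 wide (its y), 5 thick (its x), 40 long, under a wooden grip 60 wide, 20 thick, 45 tall (the grip's underside is the shoulder); 85 overall, 0.1 kg. Origin: centre of the blade's lower edge, z up. Starts upright in a fixed wooden rest, blade in a loose slot, shoulder on the rest 50 above the table; the rest is 50 by 90
- slot (a point): centre of the mouth of the timer's slot, on the timer's top (55 above the table, at x +120, y +20 of the timer), axes as the timer's: 9 wide along x, 66 along y, 48 deep, so the key goes in until its shoulder lies on the top
There are look-alikes about, which are no part of the job. Leave any green look-alike of the key alone. Leave any blue look-alike of the meeple5 alone.

How it is judged:
By the outcome, as a careful person would: the job done as asked, in the order asked, and still so for the second after the job is handed in, with the robot touching nothing.
Of meeple0, meeple1, meeple2, meeple3, meeple4, meeple5 only 4 to 6 are there at a start; the rules pass over those that are not, and their reading is None.
At some moment in a run one of meeple0, meeple1, meeple2, meeple3, meeple4, meeple5 may be knocked a few centimetres aside while the robot is not near it.
It also fails if it takes over 210 s, if anything falls off the work surface, if the arm or the gripper's body presses on something with over 40 N, if the wrist force passes 120 N, or if a joint passes its speed limit or range.

## Working session

There is one attempt and no reset: what is moved stays moved. The work goes in short steps, Python scripts to look and compute and a tool call to move; the robot and the scene stay as the last step left them, time stands still between calls to the robot, and variables do not carry over. Pictures are saved under pics/ and viewed, and the job is handed in when it is done.

Besides the shell and the picture viewer there is one more tool, called as name(argument=value, ...), one argument or row to a line, values as JSON. carry_out: Moves the arm, as the interface text tells. Shifts and turns lie within -1 to 1; 1 stands for 0.06 m of shift or 8 degrees of turn. Its arguments: {"type":"object","properties":{"xyz":{"type":"array"},"dr":{"type":"array"},"gripper":{"type":"number"}},"required":["xyz","dr"]}

```bash
ls; mkdir -p pics; python3 - <<'E'
from plant import get_obs, capture
import cv2,numpy as np
print(get_obs())
for n in ["scene","side","wrist"]:
    c=capture(n); cv2.imwrite(f"pics/{n}0.png",c["image"]); print(n,c["fx"],c["fy"],c["cx"],c["cy"],np.round(c["pose"],3).tolist(),[k for k in c])
E
```

```text
pics
{'time': 0.0, 'joint_positions': array([ 1.12599126e+00,  3.42709898e-01,  1.52504558e+00,  7.56698053e-06,
        1.27538603e+00, -1.45983605e-01]), 'dq': array([-0.00014437,  0.00112791, -0.00071337,  0.00060754,  0.00049902,
       -0.00038139]), 'tau': array([ 1.51822187e-04, -4.31249142e+01, -2.44210660e+01,  7.17918598e-02,
        5.61480399e-02, -1.14766399e-04]), 'tool_pos': array([154.35876455, 501.39443494, 248.04162232]), 'tcp_rot': array([-3.14006133e+00, -2.32463964e-04,  2.84276881e+00]), 'contact_force': array([-0.0392567 ,  0.01215386, -0.13718901]), 'moment': array([ 0.04825285,  0.01567181, -0.01119429]), 'grip_width': 91.75478092839937}
scene 521.8349485690189 521.8349485690189 274.57302028461146 209.7192827563533 [[0.884, -0.353, 0.307, 1056.63], [0.468, 0.661, -0.586, -895.459], [0.004, 0.662, 0.75, 1272.96], [0.0, 0.0, 0.0, 1.0]] ['image', 'fx', 'fy', 'cx', 'cy', 'pose']
side 423.8212511105976 423.8212511105976 276.3635273036988 206.80404153121677 [[-0.94, 0.246, -0.235, 366.937], [-0.34, -0.691, 0.638, 648.303], [-0.005, 0.68, 0.733, 808.279], [0.0, 0.0, 0.0, 1.0]] ['image', 'fx', 'fy', 'cx', 'cy', 'pose']
wrist 329.55880634709496 329.55880634709496 277.28546431119133 208.13323357318237 [[0.295, -0.924, -0.242, 89.798], [0.955, 0.286, 0.075, 521.732], [-0.0, -0.254, 0.967, 383.474], [0.0, 0.0, 0.0, 1.0]] ['image', 'fx', 'fy', 'cx', 'cy', 'pose']
```

View pics/scene0.png

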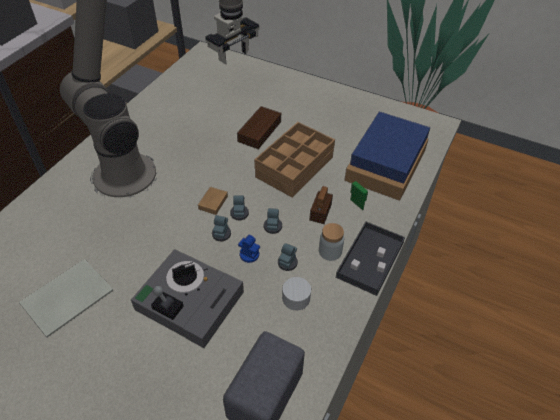

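View pics/side0.png

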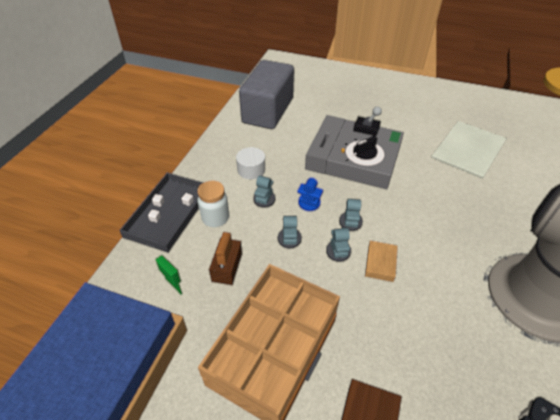

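View pics/wrist0.png

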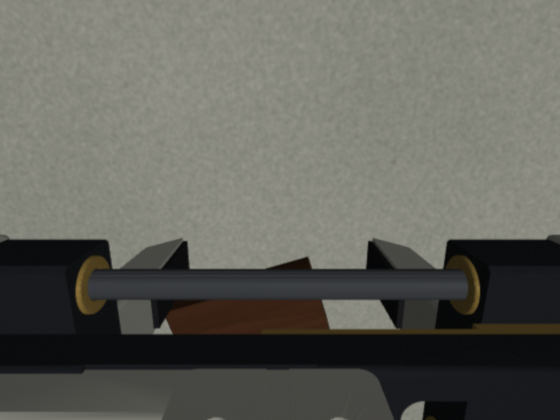

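The scene shows four grey meeples (scene px ~(239,206), (272,219), (221,227), (288,256)), the blue look-alike (250,248), the key in its rest (321,205), the green key (359,195), the organiser (295,158) and the timer (188,295). Next I'll enlarge crops to measure.

```bash
cat > h.py <<'E'
import numpy as np,cv2
from plant import get_obs,capture
def ray(c,u,v):
    P=np.array(c["pose"]); d=np.array([(u-c["cx"])/c["fx"],-(v-c["cy"])/c["fy"],-1.0])
    return P[:3,3],P[:3,:3]@d
def onz(c,u,v,z):
    o,d=ray(c,u,v); return (o+d*(z-o[2])/d[2])
def proj(c,p):
    P=np.array(c["pose"]); q=P[:3,:3].T@(np.array(p,float)-P[:3,3])
    return c["cx"]-c["fx"]*q[0]/q[2], c["cy"]+c["fy"]*q[1]/q[2]
def tri(a,ua,b,ub):
    o1,d1=ray(a,*ua);o2,d2=ray(b,*ub); d1/=np.linalg.norm(d1);d2/=np.linalg.norm(d2)
    A=np.stack([d1,-d2],1); s=np.linalg.lstsq(A,o2-o1,rcond=None)[0]
    p=o1+d1*s[0];q=o2+d2*s[1]; return (p+q)/2,np.linalg.norm(p-q)
def crop(c,name,x0,y0,w,h,s):
    im=c["image"][y0:y0+h,x0:x0+w]; im=cv2.resize(im,None,fx=s,fy=s,interpolation=cv2.INTER_CUBIC)
    im=cv2.convertScaleAbs(im,alpha=1.4,beta=15)
    for k in range(0,w,10):
        cv2.line(im,(k*s,0),(k*s,6 if k%50 else 14),(0,0,255),1)
        if k%20==0: cv2.putText(im,str(x0+k),(k*s,22),0,0.35,(0,0,255),1)
    for k in range(0,h,10):
        cv2.line(im,(0,k*s),(6,k*s),(0,0,255),1)
        if k%20==0: cv2.putText(im,str(y0+k),(8,k*s+4),0,0.35,(0,0,255),1)
    cv2.imwrite(f"pics/{name}.png",im)
def pk(n):
    import pickle; return pickle.load(open(n+".pkl","rb"))
E
python3 - <<'E'
from h import *
import pickle
for n in ["scene","side"]:
    c=capture(n); pickle.dump(c,open(n+".pkl","wb"))
    if n=="scene":
        crop(c,"sc_t",125,240,125,105,6); crop(c,"sc_m",190,170,130,100,6); crop(c,"sc_o",245,115,130,110,6)
    else:
        crop(c,"si_t",295,95,120,95,6); crop(c,"si_m",240,165,130,100,6); crop(c,"si_o",195,230,150,190,3)
E
```

```text
(no output)
```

View pics/sc_t.png

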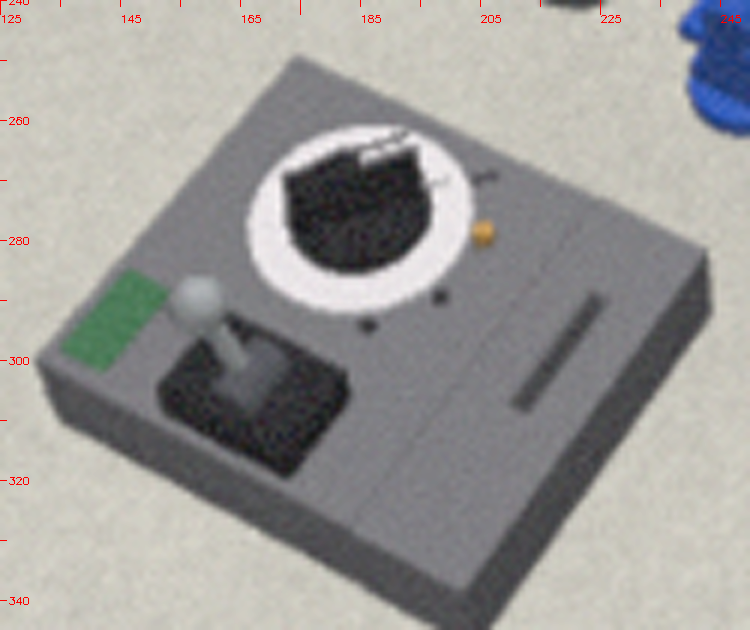

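View pics/si_t.png

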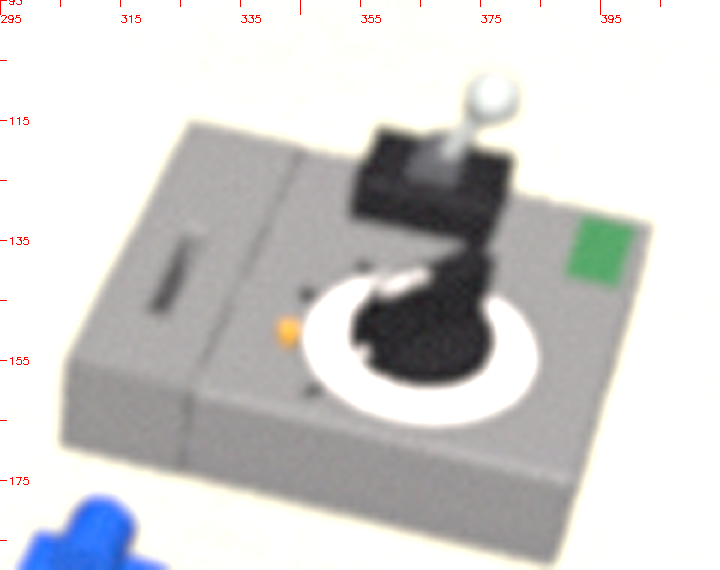

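View pics/sc_m.png

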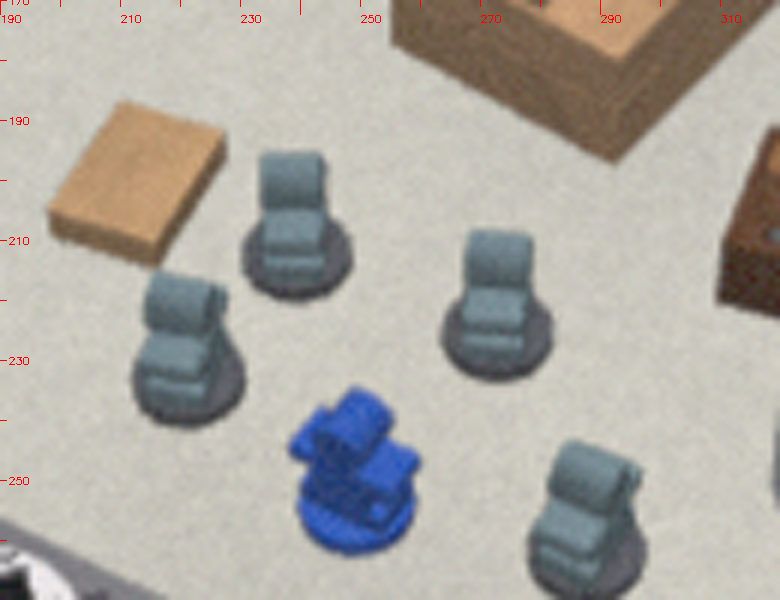

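View pics/si_m.png

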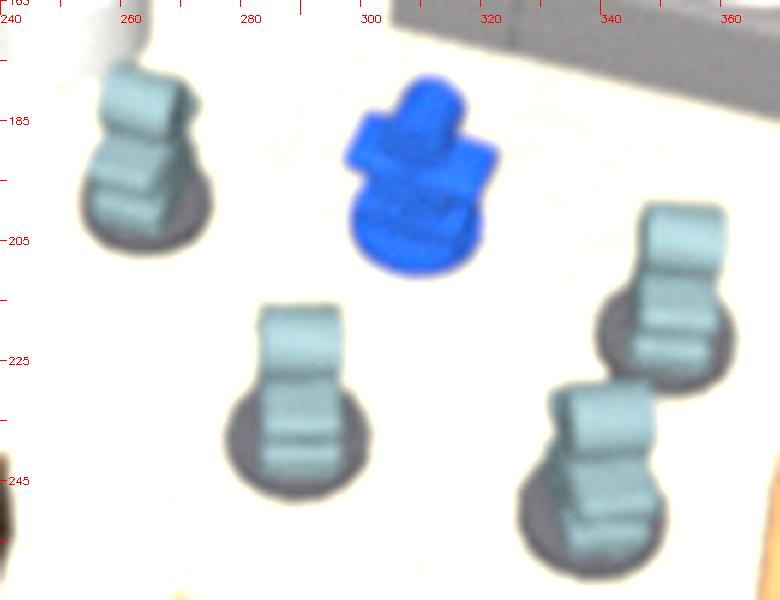

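View pics/sc_o.png

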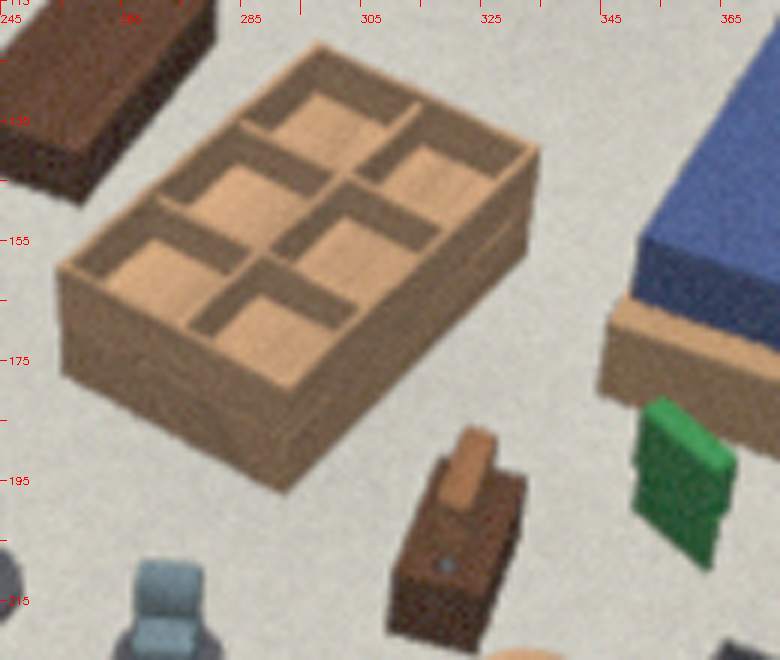

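View pics/si_o.png

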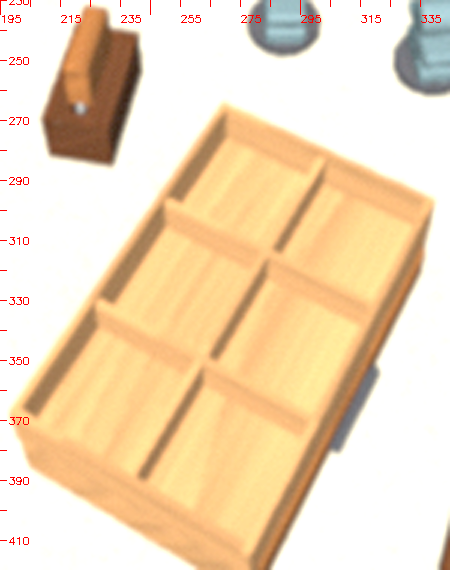

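```bash
python3 - <<'E'
from h import *
a=pk("scene");b=pk("side")
S=lambda x,y,x0,y0,s=6:(x0+(x+.5)/s-.5,y0+(y+.5)/s-.5)
# timer corners scene (robot-far?) 
ts=[S(*p,125,240) for p in [(299,56),(708,250),(463,588),(38,362)]]
ti=[S(*p,295,95) for p in [(572,485),(68,362),(192,122),(650,226)]]
A=[];
for p,q in zip(ts,ti):
    t,e=tri(a,p,b,q); print("timer",onz(a,*p,55).round(1)[:2],onz(b,*q,55).round(1)[:2],t.round(1),round(e,1))
print("stud",onz(a,*S(483,233,125,240),60).round(1),onz(b,*S(288,331,295,95),60).round(1))
print("ball",tri(a,S(199,303,125,240),b,S(492,97,295,95)))
print("slot sc",onz(a,*S(598,295,125,240),55).round(1),onz(a,*S(521,407,125,240),55).round(1))
print("slot si",onz(b,*S(188,240,295,95),55).round(1),onz(b,*S(158,310,295,95),55).round(1))
# organiser top corners z=86
os_=[S(*p,245,115) for p in [(320,44),(538,149),(290,388),(58,268)]]
oi=[S(*p,195,230,3) for p in [(260,565),(17,411),(226,105),(432,203)]]
for p,q in zip(os_,oi):
    t,e=tri(a,p,b,q); print("org",onz(a,*p,86).round(1)[:2],onz(b,*q,86).round(1)[:2],t.round(1),round(e,1))
# meeple base ellipse centres (col mid,row widest) and head centre
ms=[((297,250),(293,182),'A'),((498,327),(500,260),'C'),((189,375),(187,305),'B'),((587,550),(592,478),'D')]
mi={'A':((592,508),(612,421)),'C':((298,435),(300,343)),'B':((665,335),(683,240)),'D':((147,203),(150,102))}
for bs,hd,n in ms:
    p=S(*bs,190,170);q=S(*mi[n][0],240,165)
    t,e=tri(a,p,b,q)
    print(n,onz(a,*p,9).round(1)[:2],onz(b,*q,9).round(1)[:2],t.round(1),round(e,1),"head",[x.round(1) if hasattr(x,'round') else x for x in tri(a,S(*hd,190,170),b,S(*mi[n][1],240,165))])
# key grip top corners z=95
for p in [(475,427),(496,436),(465,510),(440,498)]: print("key sc",onz(a,*S(*p,245,115),95).round(1)[:2])
for p in [(448,565)]: print(onz(a,*S(*p,245,115),50).round(1)[:2])
for p in [(83,10),(105,10),(90,75),(67,70)]: print("key si",onz(b,*S(*p,195,230,3),95).round(1)[:2])
for p in [(440,460),(525,478),(480,585),(395,568)]: print("rest sc",onz(a,*S(*p,245,115),50).round(1)[:2])
E
```

```text
timer [ 370.9 -215.4] [ 368.4 -211.1] [ 368.8 -213.9   52.2] 1.0
timer [ 602.9 -218.9] [ 598.1 -216.4] [ 600.4 -218.1   52.7] 3.5
timer [ 597.2 -416.3] [ 594.3 -415.7] [ 595.7 -416.3   54.1] 2.5
timer [ 367.4 -412.5] [ 364.  -406.6] [ 364.6 -411.1   51.4] 1.4
stud [ 508.2 -262.6   60. ] [ 508.2 -265.3   60. ]
ball (array([ 448.2452818 , -383.75812761,  123.72013162]), np.float64(1.1744251189750399))
slot sc [ 570.9 -263.7   55. ] [ 571.4 -329.9   55. ]
slot si [ 570.6 -321.7   55. ] [ 569.7 -266.    55. ]
org [447.7 441.1] [435.1 447.5] [439.9 447.4  79. ] 9.0
org [599.9 415.5] [593.9 417. ] [596.9 417.1  83.3] 4.6
org [560.7 175.5] [555.3 177.2] [557.8 176.6  83.8] 4.3
org [405.8 198.4] [403.2 204.1] [403.5 201.9  82.2] 0.4
A [440.5  33.4] [439.7  31.7] [440.2  32.6   9.8] 1.4 head [array([439.4,  32.6,  63.8]), np.float64(3.8)]
C [561.1  36.7] [559.9  35.8] [560.5  36.3   9.2] 1.4 head [array([561.5,  35.4,  64.3]), np.float64(2.4)]
B [435.  -67.4] [433.3 -65.9] [433.9 -66.7   7.8] 1.0 head [array([435.4, -66.3,  65.1]), np.float64(4.4)]
D [667.7 -69.5] [663.6 -64.8] [665.7 -67.5   5.5] 1.8 head [array([665.2, -68.6,  65.8]), np.float64(5.8)]
key sc [662.7 187.4]
key sc [675.1 186.6]
key sc [682.6 131.1]
key sc [667.8 132.7]
[676.7 130.6]
key si [679.7 139.9]
key si [664.6 134.6]
key si [650.6 191.2]
key si [667.4 192.7]
rest sc [641.3 197.3]
rest sc [687.  206.7]
rest sc [697.1 125.8]
rest sc [653.1 115.7]
```

Geometry agrees with the given sizes: timer origin is about (451.5,-313.5) with yaw about -0.015, and the stud is one stop after the line mark (0.6). Next is a wrist-camera look over the organiser.

```bash
cat > plan.py <<'E'
import sys,numpy as np,math,json
from plant import get_obs
# usage: plan.py n x y z yaw   (straight path in n rows from measured pose; keeps tool down)
a=[float(v) for v in sys.argv[1:]]; n=int(a[0]); T=np.array(a[1:4]); yt=a[4]
o=get_obs(); p=np.array(o["tool_pos"]); y0=o["tcp_rot"][2]
dy=(yt-y0+math.pi)%(2*math.pi)-math.pi
print("from",p.round(1),round(y0,3),"dist",np.linalg.norm(T-p).round(1),"rot deg",round(math.degrees(dy),1))
d=(T-p)/n; X=[];R=[]
for i in range(n):
    y=y0+dy*i/n; c,s=math.cos(y),math.sin(y)
    X.append([round(float(v)/60,2) for v in (d@[c,s,0],d@[s,-c,0],-d[2])]); R.append([0,0,round(-math.degrees(dy)/n/8,2)])
print(json.dumps(X)); print(json.dumps(R)); 
E
python3 plan.py 8 565 305 360 3.0
```

```text
from [154.5 501.6 248.4] 2.843 dist 468.7 rot deg 9.0
[[-0.94, -0.14, -0.23], [-0.94, -0.16, -0.23], [-0.93, -0.18, -0.23], [-0.93, -0.19, -0.23], [-0.92, -0.21, -0.23], [-0.92, -0.23, -0.23], [-0.92, -0.25, -0.23], [-0.91, -0.27, -0.23]]
[[0, 0, -0.14], [0, 0, -0.14], [0, 0, -0.14], [0, 0, -0.14], [0, 0, -0.14], [0, 0, -0.14], [0, 0, -0.14], [0, 0, -0.14]]
```

carry_out(
  xyz=[
    [-0.94,-0.14,-0.23],
    [-0.94,-0.16,-0.23],
    [-0.93,-0.18,-0.23],
    [-0.93,-0.19,-0.23],
    [-0.92,-0.21,-0.23],
    [-0.92,-0.23,-0.23],
    [-0.92,-0.25,-0.23],
    [-0.91,-0.27,-0.23],
  ],
  dr=[
    [0,0,-0.14],
    [0,0,-0.14],
    [0,0,-0.14],
    [0,0,-0.14],
    [0,0,-0.14],
    [0,0,-0.14],
    [0,0,-0.14],
    [0,0,-0.14],
  ],
)

```text
time: 1.25
tool_pos: [566.9, 303.8, 359.5]
tcp_rot: [3.141, -0.0, 3.0]
contact_force: [1.6, 1.2, 0.4]
grip_width: 92.0
```

carry_out(
  xyz=[
    [0,0,0],
    [0,0,0],
  ],
  dr=[
    [0,0,0],
    [0,0,0],
  ],
)

```text
time: 1.5
tool_pos: [565.0, 304.9, 358.4]
tcp_rot: [-3.141, -0.002, 2.999]
contact_force: [0.4, 0.8, 0.8]
grip_width: 91.9
```

```bash
cat > look.py <<'E'
import sys,pickle
from h import *
n,name=sys.argv[1:3]
c=capture(n); pickle.dump(c,open(name+".pkl","wb"))
if len(sys.argv)>3:
    x,y,w,h,s=map(int,sys.argv[3:]); crop(c,name,x,y,w,h,s)
else: cv2.imwrite(f"pics/{name}.png",c["image"])
print(np.round(c["pose"],3).tolist())
E
python3 look.py wrist w1
```

```text
[[0.143, -0.958, -0.25, 498.225], [0.99, 0.139, 0.036, 314.692], [0.001, -0.253, 0.968, 493.852], [0.0, 0.0, 0.0, 1.0]]
```

View pics/w1.png

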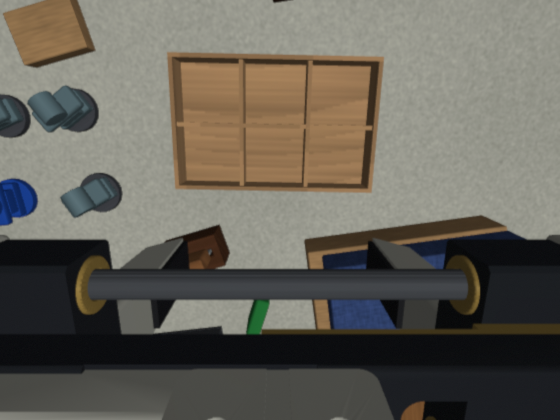

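```bash
python3 - <<'E'
from h import *
c=pk("w1"); crop(c,"w1c",160,45,235,155,3)
E
```

```text
(no output)
```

View pics/w1c.png

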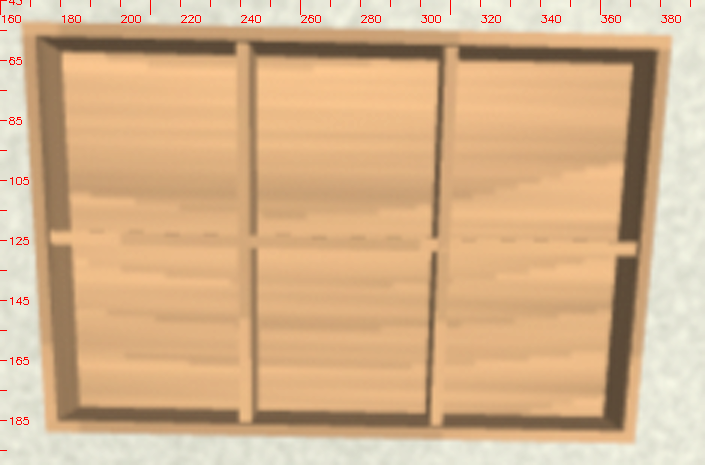

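```bash
python3 - <<'E'
from h import *
c=pk("w1")
S=lambda x,y:(160+(x+.5)/3-.5,45+(y+.5)/3-.5)
P=np.array([onz(c,*S(*p),86)[:2] for p in [(23,24),(671,37),(634,441),(46,431)]])
print(P.round(1)); m=P.mean(0); print("centre",m)
# sides
for i in range(4):
    d=P[(i+1)%4]-P[i]; print(np.linalg.norm(d).round(1),np.degrees(np.arctan2(d[1],d[0])).round(1))
d=(P[1]-P[0])+(P[2]-P[3]); yaw=np.arctan2(d[1],d[0])-np.pi/2
d=(P[3]-P[0])+(P[2]-P[1]); yaw2=np.arctan2(d[1],d[0]); print(yaw,yaw2)
y=(yaw+yaw2)/2
for X in(-38.5,38.5):
  for Y in(-81,0,81):
    print(X,Y,(m+[np.cos(y)*X-np.sin(y)*Y,np.sin(y)*X+np.cos(y)*Y]).round(1))
# wall junctions check
print("mid cross",onz(c,*S(246,242),86)[:2],onz(c,*S(444,245),86)[:2])
E
```

```text
[[404.7 202. ]
 [444.5 445.2]
 [599.4 419.9]
 [559.7 175.9]]
centre [502.07741768 310.76194795]
246.4 80.7
157.0 -9.3
247.2 -99.2
157.2 170.4
-0.16179336806894762 -0.1642806708866809
-38.5 -81 [450.9 237.1]
-38.5 0 [464.1 317. ]
-38.5 81 [477.2 396.9]
38.5 -81 [526.9 224.6]
38.5 0 [540.1 304.5]
38.5 81 [553.2 384.4]
mid cross [495.91665613 272.10987708] [508.43303339 350.37138416]
```

```bash
python3 plan.py 7 620 -15 360 3.1
```

```text
from [564.5 305.4 358.7] 3.0 dist 325.2 rot deg 5.7
[[-0.24, -0.74, -0.0], [-0.23, -0.74, -0.0], [-0.22, -0.74, -0.0], [-0.21, -0.75, -0.0], [-0.2, -0.75, -0.0], [-0.19, -0.75, -0.0], [-0.17, -0.75, -0.0]]
[[0, 0, -0.1], [0, 0, -0.1], [0, 0, -0.1], [0, 0, -0.1], [0, 0, -0.1], [0, 0, -0.1], [0, 0, -0.1]]
```

carry_out(
  xyz=[
    [-0.24,-0.74,0],
    [-0.23,-0.74,0],
    [-0.22,-0.74,0],
    [-0.21,-0.75,0],
    [-0.2,-0.75,0],
    [-0.19,-0.75,0],
    [-0.17,-0.75,0],
    [0,0,0],
  ],
  dr=[
    [0,0,-0.1],
    [0,0,-0.1],
    [0,0,-0.1],
    [0,0,-0.1],
    [0,0,-0.1],
    [0,0,-0.1],
    [0,0,-0.1],
    [0,0,0],
  ],
)

```text
time: 2.55
tool_pos: [620.7, -17.3, 358.9]
tcp_rot: [-3.141, -0.001, 3.095]
contact_force: [-0.4, 0.6, -0.7]
grip_width: 91.8
```

carry_out(
  xyz=[
    [0,0,0],
  ],
  dr=[
    [0,0,0],
  ],
)

```text
time: 2.68
tool_pos: [620.6, -14.2, 359.3]
tcp_rot: [3.141, -0.0, 3.098]
contact_force: [-0.3, 0.7, -0.1]
grip_width: 92.0
```

```bash
python3 look.py wrist w2; python3 - <<'E'
from h import *
c=pk("w2"); crop(c,"w2c",130,30,260,200,3)
E
```

```text
[[0.045, -0.966, -0.254, 553.015], [0.999, 0.044, 0.01, -11.299], [0.002, -0.254, 0.967, 494.662], [0.0, 0.0, 0.0, 1.0]]
```

View pics/w2.png

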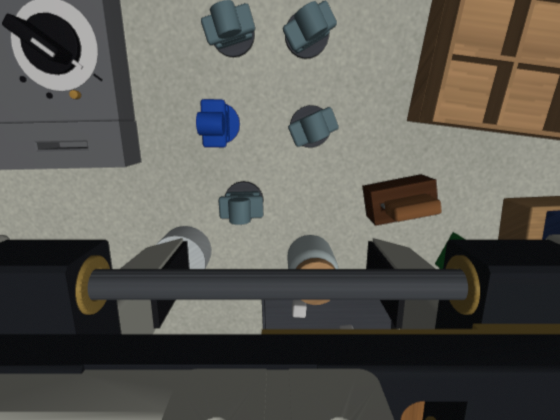

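View pics/w2c.png

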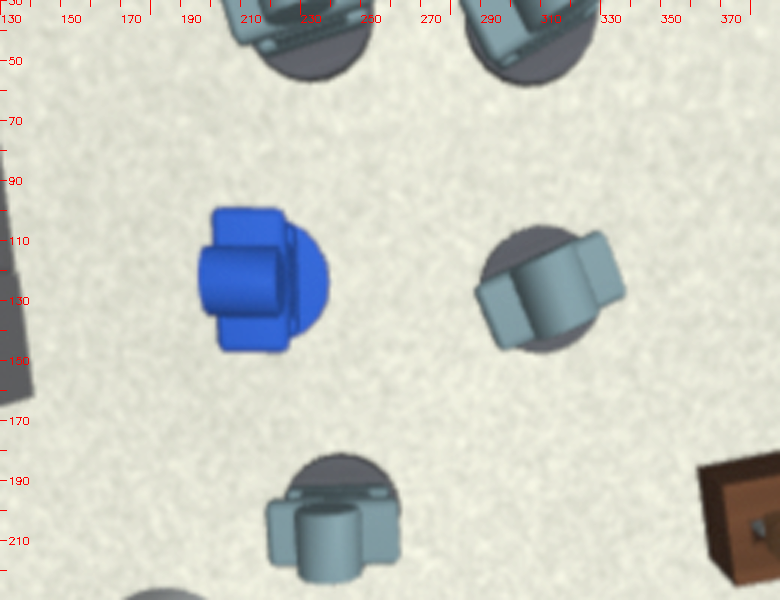

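```bash
python3 - <<'E'
from h import *
c=pk("w2"); crop(c,"w2d",190,0,160,70,5); crop(c,"w2t",0,0,150,180,3); crop(c,"w2k",350,165,100,70,7)
E
```

```text
(no output)
```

View pics/w2d.png

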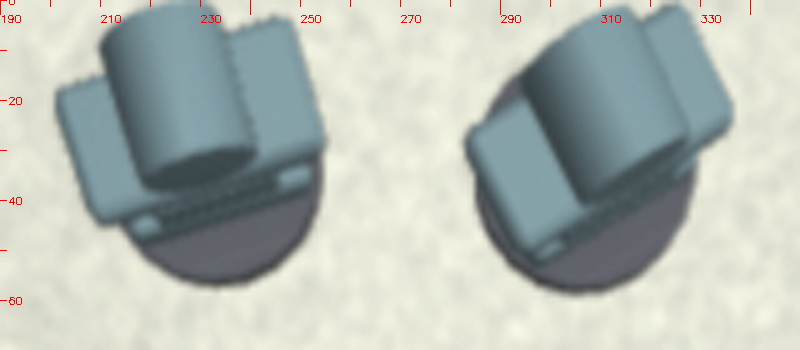

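View pics/w2t.png

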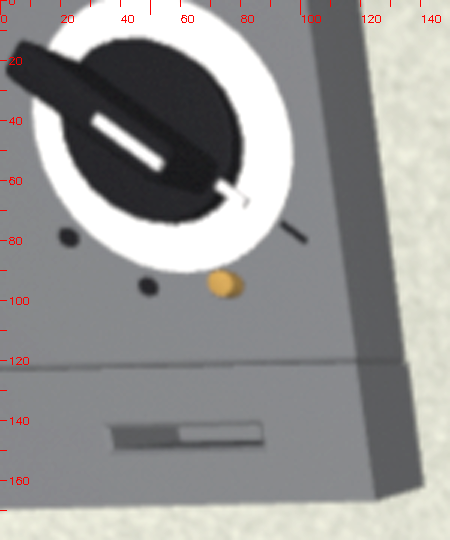

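View pics/w2k.png

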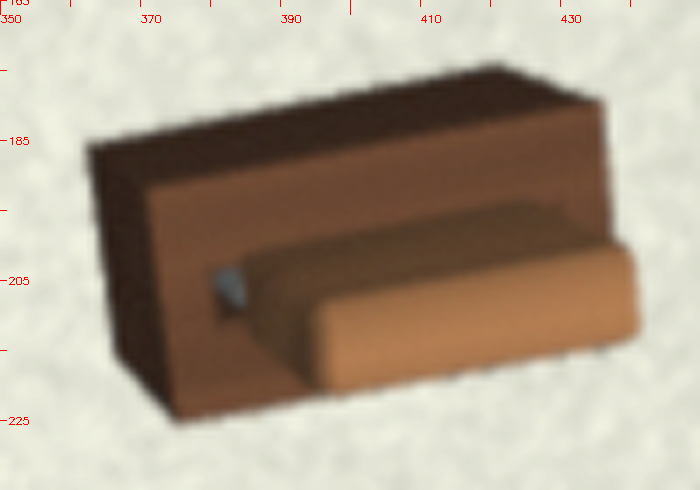

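```bash
python3 - <<'E'
from h import *
c=pk("w2")
def S(x,y,x0,y0,s): return (x0+(x+.5)/s-.5,y0+(y+.5)/s-.5)
def pr(n,l,r,z,arg):
    a=onz(c,*S(*l,*arg),z)[:2];b=onz(c,*S(*r,*arg),z)[:2]; d=b-a
    print(n,"mid",((a+b)/2).round(1),"len",np.linalg.norm(d).round(1),"meeple y dir deg",np.degrees(np.arctan2(d[1],d[0])).round(1))
pr("A",(497,195),(705,72),52,(190,0,5))
pr("B",(82,155),(305,83),52,(190,0,5))
pr("C",(486,321),(613,264),52,(130,30,3))
pr("D",(268,533),(400,530),52,(130,30,3))
k=(350,165,7)
P=[onz(c,*S(*p,*k),95)[:2].round(1) for p in [(318,303),(632,248),(638,332),(325,392)]];print("key top",P,np.mean(P,0))
pr("key long",(321,348),(636,290),95,k)
P=[onz(c,*S(*p,*k),50)[:2].round(1) for p in [(148,186),(604,102),(178,420),(613,240)]];print("rest",P)
t=(0,0,3)
pr("slot",(112,438),(263,434),55,t)
print("stud",onz(c,*S(222,284,*t),65), "line",onz(c,*S(294,232,*t),55),"dots",onz(c,*S(148,287,*t),55),onz(c,*S(69,238,*t),55))
print("corner",onz(c,*S(376,498,*t),55))
pr("bar",(18,60),(205,175),99,t)
E
```

```text
A mid [443.3  33.6] len 56.6 meeple y dir deg 115.9
B mid [435.7 -64.8] len 56.8 meeple y dir deg 103.5
C mid [562.3  35.2] len 59.7 meeple y dir deg 111.2
D mid [665.2 -66. ] len 61.1 meeple y dir deg 88.8
key top [array([664.3, 132.2]), array([656.7, 187.6]), array([672.3, 190. ]), array([681.1, 134.2])] [668.6 161. ]
key long mid [668.6 161.1] len 56.5 meeple y dir deg 98.4
rest [array([651.4, 113.8]), array([638.7, 202.2]), array([700.1, 121.2]), array([666.5, 206.1])]
slot mid [ 570.3 -293.9] len 66.3 meeple y dir deg 88.9
stud [ 509.4432634  -260.30729105   65.        ] line [ 489.42022487 -232.08700268   55.        ] dots [ 508.23378391 -297.46687609   55.        ] [ 487.59015052 -326.02880567   55.        ]
corner [ 600.8996781  -215.94782775   55.        ]
bar mid [ 454.4 -268.8] len 71.9 meeple y dir deg 55.4
```

```bash
python3 plan.py 8 442 33 150 2.02
```

```text
from [620.7 -13.9 359.4] 3.099 dist 279.3 rot deg -61.8
[[0.38, 0.08, 0.44], [0.38, 0.03, 0.44], [0.38, -0.02, 0.44], [0.38, -0.07, 0.44], [0.36, -0.12, 0.44], [0.34, -0.17, 0.44], [0.32, -0.22, 0.44], [0.29, -0.26, 0.44]]
[[0, 0, 0.97], [0, 0, 0.97], [0, 0, 0.97], [0, 0, 0.97], [0, 0, 0.97], [0, 0, 0.97], [0, 0, 0.97], [0, 0, 0.97]]
```

carry_out(
  xyz=[
    [0.38,0.08,0.44],
    [0.38,0.03,0.44],
    [0.38,-0.02,0.44],
    [0.38,-0.07,0.44],
    [0.36,-0.12,0.44],
    [0.34,-0.17,0.44],
    [0.32,-0.22,0.44],
    [0.29,-0.26,0.44],
  ],
  dr=[
    [0,0,0.97],
    [0,0,0.97],
    [0,0,0.97],
    [0,0,0.97],
    [0,0,0.97],
    [0,0,0.97],
    [0,0,0.97],
    [0,0,0.97],
  ],
  gripper=0.3,
)

```text
time: 3.72
tool_pos: [441.9, 33.4, 147.6]
tcp_rot: [3.14, 0.0, 2.011]
contact_force: [0.3, 0.8, -1.0]
grip_width: 59.8
```

carry_out(
  xyz=[
    [0,0,0],
    [0,0,0],
  ],
  dr=[
    [0,0,0],
    [0,0,0],
  ],
)

```text
time: 3.98
tool_pos: [444.5, 32.2, 149.2]
tcp_rot: [3.139, 0.002, 2.017]
contact_force: [0.5, -1.0, 0.2]
grip_width: 59.6
```

```bash
python3 plan.py 3 442 33 73 2.02; python3 look.py wrist w3; python3 look.py side s3 240 165 130 100 6
```

```text
from [444.5  32.2 149.2] 2.017 dist 76.3 rot deg 0.2
[[0.01, -0.01, 0.42], [0.01, -0.01, 0.42], [0.01, -0.01, 0.42]]
[[0, 0, -0.01], [0, 0, -0.01], [0, 0, -0.01]]
[[0.902, -0.416, -0.113, 415.141], [0.431, 0.873, 0.229, 93.744], [0.003, -0.255, 0.967, 284.456], [0.0, 0.0, 0.0, 1.0]]
[[-0.94, 0.246, -0.235, 366.937], [-0.34, -0.691, 0.638, 648.303], [-0.005, 0.68, 0.733, 808.279], [0.0, 0.0, 0.0, 1.0]]
```

View pics/w3.png

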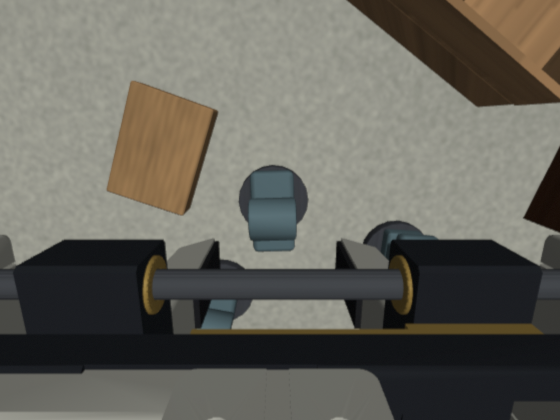

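View pics/s3.png

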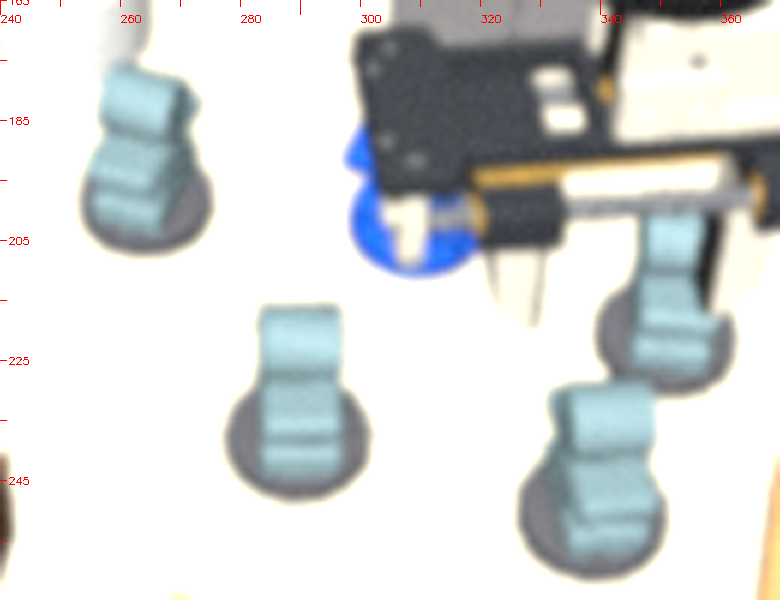

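```bash
python3 - <<'E'
from h import *
c=pk("w3")
print(proj(c,(442,33,80)),proj(c,(442,33,12)),proj(c,(444.5,32.2,149)))
print(onz(c,272,218,80),onz(c,273,198,12), onz(c,273,172,52),onz(c,273,250,52))
E
```

```text
(np.float64(273.2876133577753), np.float64(226.66290164800157)) (np.float64(273.96374425445475), np.float64(201.93778844437313)) (np.float64(276.249277395771), np.float64(277.8768923487391))
[438.73088676  37.95673143  80.        ] [439.78941463  35.75354797  12.        ] [428.08013686  61.35831119  52.        ] [453.39684646   7.87838772  52.        ]
```

The meeple is centred and aligned between the jaws (col 273), within 2 mm. Descending.

carry_out(
  xyz=[
    [0.05,-0.02,0.63],
    [0,-0.01,0.64],
    [0,0,0],
    [0,0,0],
  ],
  dr=[
    [0,0,0],
    [0,0,0],
    [0,0,0],
    [0,0,0],
  ],
)

```text
time: 4.58
tool_pos: [441.4, 33.5, 73.0]
tcp_rot: [3.14, 0.001, 2.014]
contact_force: [0.1, 0.2, 0.2]
grip_width: 59.7
```

carry_out(
  xyz=[
    [0,0,0],
    [0,0,0],
    [0,0,0],
    [0,0,0],
  ],
  dr=[
    [0,0,0],
    [0,0,0],
    [0,0,0],
    [0,0,0],
  ],
  gripper=-1,
)

```text
time: 5.08
tool_pos: [440.3, 33.7, 72.1]
tcp_rot: [3.141, 0.0, 2.013]
contact_force: [-0.8, 0.0, 5.7]
grip_width: 31.7
```

carry_out(
  xyz=[
    [0,0,-0.6],
    [0,0,-0.8],
    [0,0,-0.8],
    [0,0,0],
  ],
  dr=[
    [0,0,0],
    [0,0,0],
    [0,0,0],
    [0,0,0],
  ],
)

```text
time: 5.58
tool_pos: [441.9, 33.5, 206.8]
tcp_rot: [3.135, 0.004, 2.013]
contact_force: [-0.3, 1.0, -1.9]
grip_width: 31.8
```

```bash
python3 plan.py 8 477.2 396.9 210 1.408
```

```text
from [441.9  33.5 206.8] 2.013 dist 365.1 rot deg -34.7
[[0.65, 0.39, -0.01], [0.68, 0.34, -0.01], [0.7, 0.29, -0.01], [0.72, 0.23, -0.01], [0.74, 0.18, -0.01], [0.75, 0.12, -0.01], [0.76, 0.06, -0.01], [0.76, 0.01, -0.01]]
[[0, 0, 0.54], [0, 0, 0.54], [0, 0, 0.54], [0, 0, 0.54], [0, 0, 0.54], [0, 0, 0.54], [0, 0, 0.54], [0, 0, 0.54]]
```

carry_out(
  xyz=[
    [0.65,0.39,-0.01],
    [0.68,0.34,-0.01],
    [0.7,0.29,-0.01],
    [0.72,0.23,-0.01],
    [0.74,0.18,-0.01],
    [0.75,0.12,-0.01],
    [0.76,0.06,-0.01],
    [0.76,0.01,-0.01],
  ],
  dr=[
    [0,0,0.54],
    [0,0,0.54],
    [0,0,0.54],
    [0,0,0.54],
    [0,0,0.54],
    [0,0,0.54],
    [0,0,0.54],
    [0,0,0.54],
  ],
)

```text
time: 6.58
tool_pos: [474.3, 397.7, 206.4]
tcp_rot: [-3.139, 0.002, 1.408]
contact_force: [1.3, -0.7, -1.6]
grip_width: 31.8
```

carry_out(
  xyz=[
    [0,0,0],
    [0,0,0],
  ],
  dr=[
    [0,0,0],
    [0,0,0],
  ],
)

```text
time: 6.82
tool_pos: [474.3, 395.7, 206.8]
tcp_rot: [-3.139, 0.002, 1.411]
contact_force: [0.3, 0.2, -0.9]
grip_width: 32.0
```

```bash
python3 plan.py 3 477.2 396.9 126 1.408; python3 look.py wrist w4
```

```text
from [474.3 395.7 206.8] 1.411 dist 80.9 rot deg -0.2
[[0.01, 0.02, 0.45], [0.01, 0.02, 0.45], [0.01, 0.02, 0.45]]
[[0, 0, 0.01], [0, 0, 0.01], [0, 0, 0.01]]
[[0.987, 0.154, 0.043, 485.859], [-0.16, 0.954, 0.252, 463.328], [-0.002, -0.256, 0.967, 341.986], [0.0, 0.0, 0.0, 1.0]]
```

View pics/w4.png

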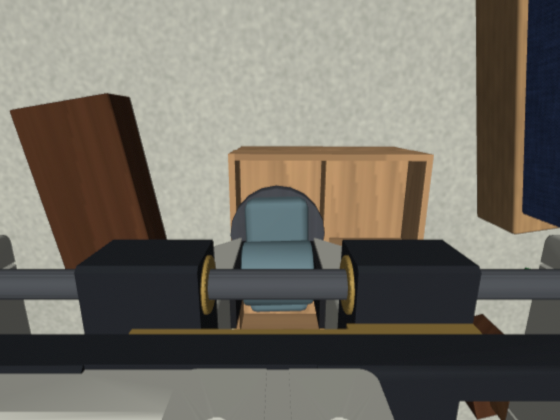

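The meeple hangs upright over its cell, base at px (278,235). Correcting by 3 mm and lowering.

carry_out(
  xyz=[
    [0.02,0.05,0.5],
    [0.01,0,0.5],
    [0,0,0.35],
    [0,0,0],
    [0,0,0],
  ],
  dr=[
    [0,0,0],
    [0,0,0],
    [0,0,0],
    [0,0,0],
    [0,0,0],
  ],
)

```text
time: 7.5
tool_pos: [478.8, 397.4, 128.6]
tcp_rot: [3.14, -0.001, 1.409]
contact_force: [0.8, -0.0, -0.9]
grip_width: 31.9
```

```bash
python3 plan.py 1 477.2 396.9 123 1.408; python3 look.py side s4 195 230 150 190 3
```

```text
from [478.8 397.4 128.6] 1.409 dist 5.9 rot deg -0.1
[[-0.01, -0.02, 0.09]]
[[0, 0, 0.01]]
[[-0.94, 0.246, -0.235, 366.937], [-0.34, -0.691, 0.638, 648.303], [-0.005, 0.68, 0.733, 808.279], [0.0, 0.0, 0.0, 1.0]]
```

View pics/s4.png

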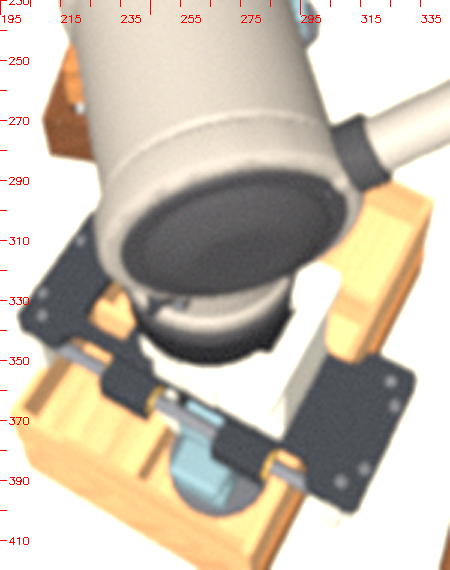

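carry_out(
  xyz=[
    [-0.01,-0.02,0.08],
    [0,0,0.02],
    [0,0,0],
  ],
  dr=[
    [0,0,0],
    [0,0,0],
    [0,0,0],
  ],
)

```text
time: 7.92
tool_pos: [476.8, 397.5, 122.2]
tcp_rot: [3.141, -0.0, 1.41]
contact_force: [-1.5, -1.0, 4.5]
grip_width: 32.0
```

carry_out(
  xyz=[
    [0,0,0],
    [0,0,0],
    [0,0,0],
  ],
  dr=[
    [0,0,0],
    [0,0,0],
    [0,0,0],
  ],
  gripper=0.2,
)

```text
time: 8.3
tool_pos: [476.9, 397.5, 121.3]
tcp_rot: [-3.142, -0.0, 1.41]
contact_force: [0.7, -0.5, 1.1]
grip_width: 53.9
```

carry_out(
  xyz=[
    [0,0,-0.4],
    [0,0,-0.8],
    [0,0,-0.6],
    [0,0,0],
  ],
  dr=[
    [0,0,0],
    [0,0,0],
    [0,0,0],
    [0,0,0],
  ],
)

```text
time: 8.8
tool_pos: [478.1, 398.3, 233.0]
tcp_rot: [3.136, -0.005, 1.41]
contact_force: [0.1, -0.6, -0.7]
grip_width: 55.0
```

```bash
python3 look.py wrist w5;  python3 plan.py 8 435 -66 180 1.806
```

```text
[[0.987, 0.157, 0.035, 488.648], [-0.161, 0.956, 0.246, 465.068], [0.005, -0.249, 0.969, 368.649], [0.0, 0.0, 0.0, 1.0]]
from [477.2 397.7 230.7] 1.41 dist 468.3 rot deg 22.7
[[-0.97, 0.07, 0.11], [-0.97, 0.02, 0.11], [-0.97, -0.03, 0.11], [-0.97, -0.08, 0.11], [-0.96, -0.12, 0.11], [-0.95, -0.17, 0.11], [-0.95, -0.22, 0.11], [-0.93, -0.26, 0.11]]
[[0, 0, -0.35], [0, 0, -0.35], [0, 0, -0.35], [0, 0, -0.35], [0, 0, -0.35], [0, 0, -0.35], [0, 0, -0.35], [0, 0, -0.35]]
```

View pics/w5.png

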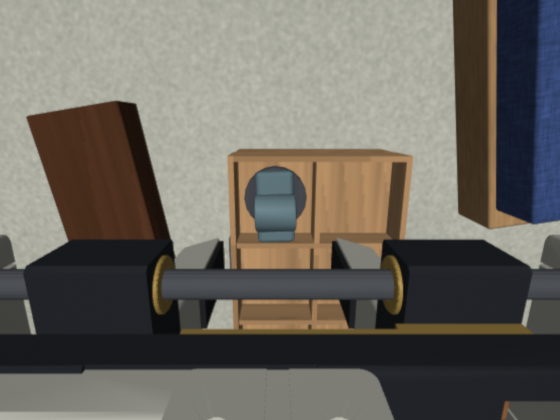

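Meeple A stands in the far-left cell (px (275,200)). Next is B.

carry_out(
  xyz=[
    [-0.97,0.07,0.11],
    [-0.97,0.02,0.11],
    [-0.97,-0.03,0.11],
    [-0.97,-0.08,0.11],
    [-0.96,-0.12,0.11],
    [-0.95,-0.17,0.11],
    [-0.95,-0.22,0.11],
    [-0.93,-0.26,0.11],
  ],
  dr=[
    [0,0,-0.35],
    [0,0,-0.35],
    [0,0,-0.35],
    [0,0,-0.35],
    [0,0,-0.35],
    [0,0,-0.35],
    [0,0,-0.35],
    [0,0,-0.35],
  ],
  gripper=0.3,
)

```text
time: 9.85
tool_pos: [432.7, -67.7, 175.3]
tcp_rot: [-3.14, -0.001, 1.803]
contact_force: [1.0, -0.6, 0.1]
grip_width: 59.5
```

carry_out(
  xyz=[
    [0,0,0],
    [0,0,0],
  ],
  dr=[
    [0,0,0],
    [0,0,0],
  ],
)

```text
time: 10.1
tool_pos: [433.3, -65.8, 175.8]
tcp_rot: [-3.14, -0.002, 1.8]
contact_force: [0.6, -0.6, -0.2]
grip_width: 59.5
```

```bash
python3 look.py wrist w6;  python3 plan.py 2 435 -66 73 1.806; python3 - <<'E'
from h import *
c=pk("w6"); crop(c,"w6c",210,130,130,110,6)
E
```

```text
[[0.974, -0.219, -0.056, 418.582], [0.226, 0.943, 0.246, 0.47], [-0.001, -0.252, 0.968, 311.282], [0.0, 0.0, 0.0, 1.0]]
from [433.6 -65.2 176.1] 1.801 dist 103.1 rot deg 0.3
[[-0.01, 0.01, 0.86], [-0.01, 0.01, 0.86]]
[[0, 0, -0.02], [0, 0, -0.02]]
```

View pics/w6c.png

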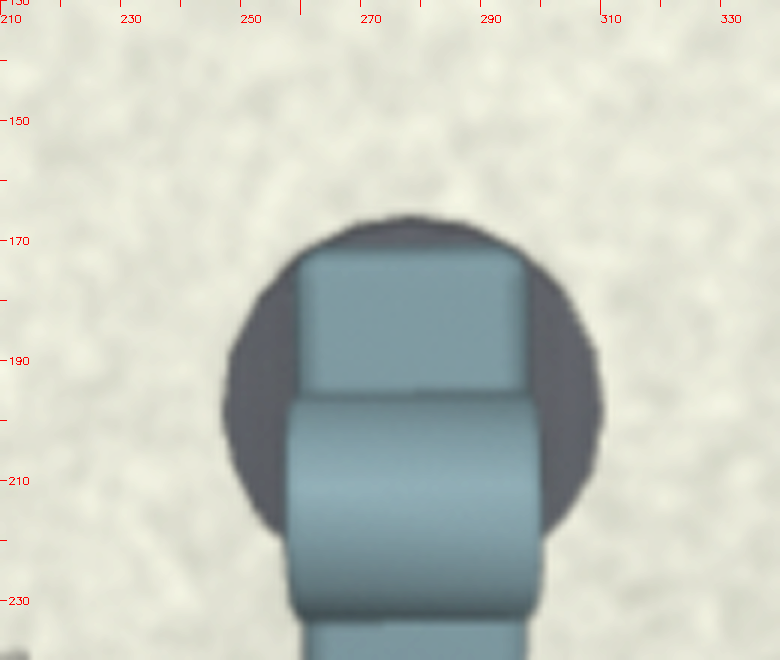

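```bash
python3 - <<'E'
from h import *
c=pk("w6"); print(onz(c,278.2,197.5,12))
E
```

```text
[434.32717656 -65.33968324  12.        ]
```

Matches my target (434.3,-65.3).

carry_out(
  xyz=[
    [0,0.01,0.86],
    [0,0,0.86],
    [0,0,0],
    [0,0,0],
  ],
  dr=[
    [0,0,0],
    [0,0,0],
    [0,0,0],
    [0,0,0],
  ],
)

```text
time: 10.65
tool_pos: [435.5, -65.4, 74.8]
tcp_rot: [3.14, 0.001, 1.803]
contact_force: [-0.0, -0.9, 0.1]
grip_width: 59.5
```

carry_out(
  xyz=[
    [0,0,0],
    [0,0,0],
    [0,0,0],
    [0,0,0],
  ],
  dr=[
    [0,0,0],
    [0,0,0],
    [0,0,0],
    [0,0,0],
  ],
  gripper=-1,
)

```text
time: 11.15
tool_pos: [434.7, -66.2, 74.0]
tcp_rot: [3.141, 0.0, 1.801]
contact_force: [-2.0, -0.1, 5.6]
grip_width: 32.2
```

carry_out(
  xyz=[
    [0,0,-0.6],
    [0,0,-0.8],
    [0,0,-0.9],
    [0,0,0],
  ],
  dr=[
    [0,0,0],
    [0,0,0],
    [0,0,0],
    [0,0,0],
  ],
)

```text
time: 11.65
tool_pos: [436.5, -66.7, 215.0]
tcp_rot: [3.134, 0.004, 1.801]
contact_force: [1.1, 0.1, -2.5]
grip_width: 31.8
```

```bash
python3 plan.py 8 553.2 384.4 212 1.408
```

```text
from [436.5 -66.7 215. ] 1.801 dist 466.0 rot deg -22.5
[[0.86, 0.45, 0.01], [0.88, 0.41, 0.01], [0.9, 0.36, 0.01], [0.92, 0.32, 0.01], [0.93, 0.27, 0.01], [0.94, 0.23, 0.01], [0.95, 0.18, 0.01], [0.96, 0.14, 0.01]]
[[0, 0, 0.35], [0, 0, 0.35], [0, 0, 0.35], [0, 0, 0.35], [0, 0, 0.35], [0, 0, 0.35], [0, 0, 0.35], [0, 0, 0.35]]
```

carry_out(
  xyz=[
    [0.86,0.45,0.01],
    [0.88,0.41,0.01],
    [0.9,0.36,0.01],
    [0.92,0.32,0.01],
    [0.93,0.27,0.01],
    [0.94,0.23,0.01],
    [0.95,0.18,0.01],
    [0.96,0.14,0.01],
  ],
  dr=[
    [0,0,0.35],
    [0,0,0.35],
    [0,0,0.35],
    [0,0,0.35],
    [0,0,0.35],
    [0,0,0.35],
    [0,0,0.35],
    [0,0,0.35],
  ],
)

```text
time: 12.65
tool_pos: [550.1, 386.3, 204.5]
tcp_rot: [-3.139, 0.002, 1.409]
contact_force: [1.0, 0.4, -0.5]
grip_width: 31.6
```

carry_out(
  xyz=[
    [0,0,0],
    [0,0,0],
    [0,0,0],
  ],
  dr=[
    [0,0,0],
    [0,0,0],
    [0,0,0],
  ],
)

```text
time: 13.02
tool_pos: [550.4, 383.4, 206.3]
tcp_rot: [-3.141, 0.001, 1.409]
contact_force: [1.8, -0.2, -1.6]
grip_width: 31.6
```

```bash
python3 plan.py 3 553.2 384.4 129 1.408;python3 look.py wrist w7
```

```text
from [550.4 383.4 206.3] 1.409 dist 77.4 rot deg -0.1
[[0.01, 0.01, 0.43], [0.01, 0.01, 0.43], [0.01, 0.01, 0.43]]
[[0, 0, 0.0], [0, 0, 0.0], [0, 0, 0.0]]
[[0.987, 0.157, 0.042, 561.901], [-0.162, 0.954, 0.251, 450.86], [-0.001, -0.254, 0.967, 341.596], [0.0, 0.0, 0.0, 1.0]]
```

View pics/w7.png

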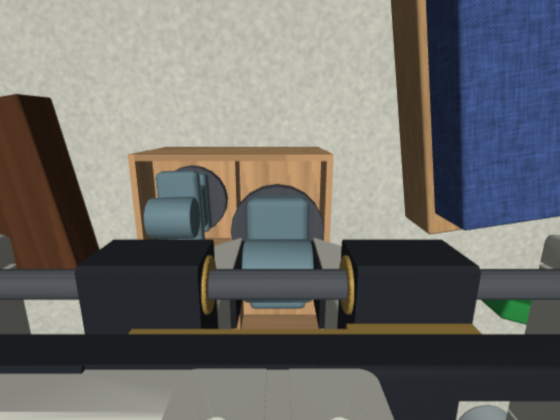

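```bash
python3 - <<'E'
from h import *
a=pk("scene");b=pk("side")
print(tri(a,(352,154),b,(172,322)))
E
```

```text
(array([681.67448196, 364.15220378,  94.30306456]), np.float64(7.525733032878185))
```

The box's top is about 95 mm high, well under the gripper body. Lowering.

carry_out(
  xyz=[
    [0.01,0.05,0.5],
    [0,0,0.5],
    [0,0,0.29],
    [0,0,0],
    [0,0,0],
  ],
  dr=[
    [0,0,0],
    [0,0,0],
    [0,0,0],
    [0,0,0],
    [0,0,0],
  ],
)

```text
time: 13.7
tool_pos: [554.2, 385.1, 130.8]
tcp_rot: [3.14, -0.002, 1.41]
contact_force: [-0.6, 0.5, -0.5]
grip_width: 31.8
```

```bash
python3 plan.py 1 553.2 384.4 124 1.408
```

```text
from [554.2 385.1 130.8] 1.41 dist 7.0 rot deg -0.1
[[-0.01, -0.02, 0.11]]
[[0, 0, 0.01]]
```

carry_out(
  xyz=[
    [-0.01,-0.01,0.1],
    [0,0,0.02],
    [0,0,0],
  ],
  dr=[
    [0,0,0],
    [0,0,0],
    [0,0,0],
  ],
)

```text
time: 14.08
tool_pos: [553.4, 384.9, 124.1]
tcp_rot: [3.139, -0.002, 1.41]
contact_force: [-0.7, -0.2, 5.2]
grip_width: 31.8
```

carry_out(
  xyz=[
    [0,0,0],
    [0,0,0],
    [0,0,0],
  ],
  dr=[
    [0,0,0],
    [0,0,0],
    [0,0,0],
  ],
  gripper=0.2,
)

```text
time: 14.45
tool_pos: [552.7, 384.4, 122.0]
tcp_rot: [-3.141, 0.0, 1.41]
contact_force: [1.0, 0.1, -0.3]
grip_width: 54.0
```

carry_out(
  xyz=[
    [0,0,-0.4],
    [0,0,-0.8],
    [0,0,-0.6],
    [0,0,0],
  ],
  dr=[
    [0,0,0],
    [0,0,0],
    [0,0,0],
    [0,0,0],
  ],
)

```text
time: 14.95
tool_pos: [554.0, 385.1, 233.9]
tcp_rot: [3.136, -0.004, 1.41]
contact_force: [-0.6, -0.7, -0.1]
grip_width: 55.0
```

```bash
python3 look.py wrist w8;  python3 plan.py 7 561.5 36 180 1.94; python3 look.py scene sc8 190 110 160 120 5
```

```text
[[0.987, 0.157, 0.035, 564.539], [-0.161, 0.956, 0.247, 451.942], [0.006, -0.249, 0.968, 369.556], [0.0, 0.0, 0.0, 1.0]]
from [553.2 384.6 231.3] 1.41 dist 352.5 rot deg 30.4
[[-0.82, 0.15, 0.12], [-0.83, 0.09, 0.12], [-0.83, 0.03, 0.12], [-0.83, -0.04, 0.12], [-0.82, -0.1, 0.12], [-0.81, -0.16, 0.12], [-0.8, -0.22, 0.12]]
[[0, 0, -0.54], [0, 0, -0.54], [0, 0, -0.54], [0, 0, -0.54], [0, 0, -0.54], [0, 0, -0.54], [0, 0, -0.54]]
[[0.884, -0.353, 0.307, 1056.63], [0.468, 0.661, -0.586, -895.459], [0.004, 0.662, 0.75, 1272.96], [0.0, 0.0, 0.0, 1.0]]
```

View pics/w8.png

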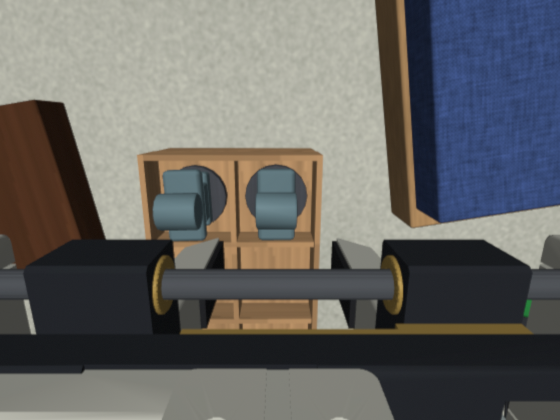

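View pics/sc8.png

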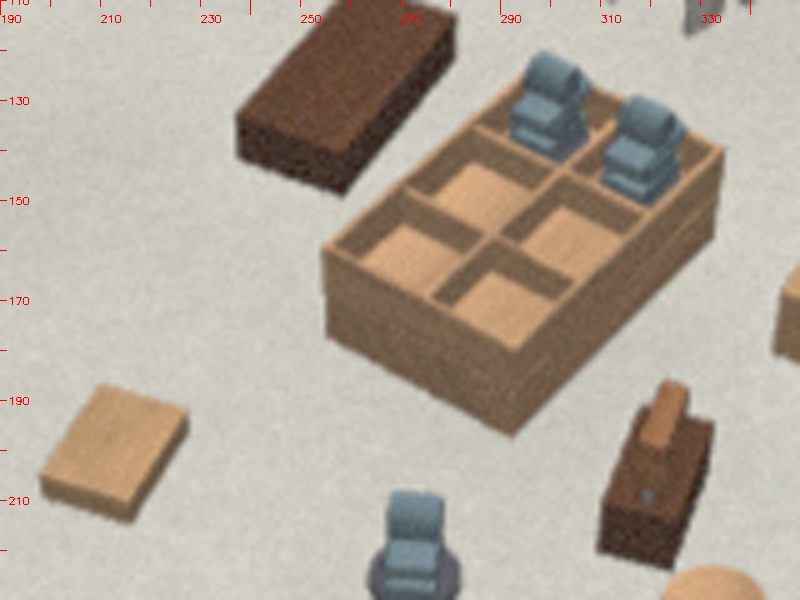

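Both meeples stand in the far cells. Next is C at (561.5,36).

carry_out(
  xyz=[
    [-0.82,0.15,0.12],
    [-0.83,0.09,0.12],
    [-0.83,0.03,0.12],
    [-0.83,-0.04,0.12],
    [-0.82,-0.1,0.12],
    [-0.81,-0.16,0.12],
    [-0.8,-0.22,0.12],
    [0,0,0],
  ],
  dr=[
    [0,0,-0.54],
    [0,0,-0.54],
    [0,0,-0.54],
    [0,0,-0.54],
    [0,0,-0.54],
    [0,0,-0.54],
    [0,0,-0.54],
    [0,0,0],
  ],
  gripper=0.3,
)

```text
time: 16.05
tool_pos: [559.2, 32.6, 177.4]
tcp_rot: [-3.137, -0.001, 1.934]
contact_force: [0.3, 1.0, -0.7]
grip_width: 59.8
```

carry_out(
  xyz=[
    [0,0,0],
    [0,0,0],
  ],
  dr=[
    [0,0,0],
    [0,0,0],
  ],
)

```text
time: 16.3
tool_pos: [560.1, 37.0, 179.4]
tcp_rot: [-3.141, -0.001, 1.939]
contact_force: [-0.1, -0.5, 0.5]
grip_width: 59.7
```

```bash
python3 look.py wrist w9;  python3 plan.py 2 561.5 36 73 1.94; python3 - <<'E'
from h import *
c=pk("w9"); crop(c,"w9c",210,130,130,110,6)
E
```

```text
[[0.933, -0.347, -0.091, 536.14], [0.359, 0.903, 0.236, 100.559], [-0.0, -0.253, 0.968, 314.718], [0.0, 0.0, 0.0, 1.0]]
from [560.2  37.  179.5] 1.939 dist 106.5 rot deg 0.0
[[-0.01, 0.01, 0.89], [-0.01, 0.01, 0.89]]
[[0, 0, -0.0], [0, 0, -0.0]]
```

View pics/w9c.png

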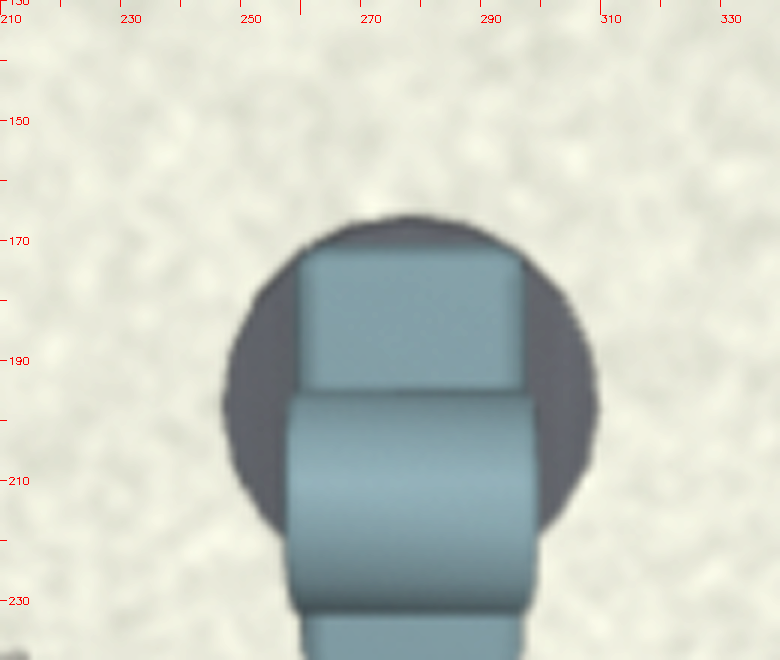

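Aligned and centred, the same view as the last grasp. Going down.

carry_out(
  xyz=[
    [0,0.01,0.89],
    [0,0,0.89],
    [0,0,0],
    [0,0,0],
  ],
  dr=[
    [0,0,0],
    [0,0,0],
    [0,0,0],
    [0,0,0],
  ],
)

```text
time: 16.85
tool_pos: [562.1, 36.5, 74.7]
tcp_rot: [3.139, 0.001, 1.939]
contact_force: [0.6, 0.3, -1.3]
grip_width: 60.0
```

carry_out(
  xyz=[
    [0,0,0],
    [0,0,0],
    [0,0,0],
    [0,0,0],
  ],
  dr=[
    [0,0,0],
    [0,0,0],
    [0,0,0],
    [0,0,0],
  ],
  gripper=-1,
)

```text
time: 17.35
tool_pos: [561.2, 35.9, 73.7]
tcp_rot: [3.141, 0.0, 1.938]
contact_force: [-1.3, 0.6, 5.9]
grip_width: 31.9
```

carry_out(
  xyz=[
    [0,0,-0.6],
    [0,0,-0.8],
    [0,0,-0.9],
    [0,0,0],
  ],
  dr=[
    [0,0,0],
    [0,0,0],
    [0,0,0],
    [0,0,0],
  ],
)

```text
time: 17.85
tool_pos: [563.1, 35.9, 215.4]
tcp_rot: [3.133, 0.004, 1.938]
contact_force: [0.2, -0.5, -1.1]
grip_width: 31.8
```

```bash
python3 plan.py 7 464.1 317 210 1.408
```

```text
from [563.1  35.9 215.4] 1.938 dist 298.1 rot deg -30.4
[[0.71, 0.02, 0.01], [0.71, -0.03, 0.01], [0.7, -0.09, 0.01], [0.7, -0.14, 0.01], [0.68, -0.19, 0.01], [0.67, -0.24, 0.01], [0.65, -0.29, 0.01]]
[[0, 0, 0.54], [0, 0, 0.54], [0, 0, 0.54], [0, 0, 0.54], [0, 0, 0.54], [0, 0, 0.54], [0, 0, 0.54]]
```

carry_out(
  xyz=[
    [0.71,0.02,0.01],
    [0.71,-0.03,0.01],
    [0.7,-0.09,0.01],
    [0.7,-0.14,0.01],
    [0.68,-0.19,0.01],
    [0.67,-0.24,0.01],
    [0.65,-0.29,0.01],
    [0,0,0],
  ],
  dr=[
    [0,0,0.54],
    [0,0,0.54],
    [0,0,0.54],
    [0,0,0.54],
    [0,0,0.54],
    [0,0,0.54],
    [0,0,0.54],
    [0,0,0],
  ],
)

```text
time: 18.85
tool_pos: [460.4, 319.4, 205.2]
tcp_rot: [-3.139, 0.001, 1.414]
contact_force: [0.7, -0.6, -1.8]
grip_width: 31.8
```

carry_out(
  xyz=[
    [0,0,0],
    [0,0,0],
  ],
  dr=[
    [0,0,0],
    [0,0,0],
  ],
)

```text
time: 19.1
tool_pos: [462.5, 316.3, 206.3]
tcp_rot: [-3.141, 0.001, 1.409]
contact_force: [0.4, 0.1, 0.0]
grip_width: 31.8
```

```bash
python3 plan.py 3 464.1 317 129 1.408;python3 look.py wrist w10
```

```text
from [462.5 316.3 206.3] 1.409 dist 77.4 rot deg -0.1
[[0.01, 0.01, 0.43], [0.01, 0.01, 0.43], [0.01, 0.01, 0.43]]
[[0, 0, 0.0], [0, 0, 0.0], [0, 0, 0.0]]
[[0.987, 0.157, 0.042, 473.989], [-0.162, 0.954, 0.25, 383.668], [-0.0, -0.254, 0.967, 341.628], [0.0, 0.0, 0.0, 1.0]]
```

View pics/w10.png

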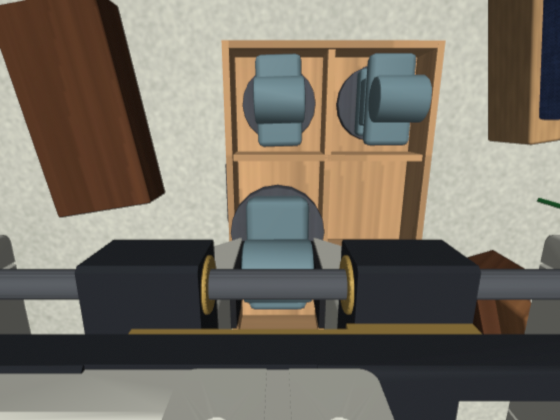

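carry_out(
  xyz=[
    [0.01,0.02,0.5],
    [0,0,0.5],
    [0,0,0.29],
    [0,0,0],
    [0,0,0],
  ],
  dr=[
    [0,0,0],
    [0,0,0],
    [0,0,0],
    [0,0,0],
    [0,0,0],
  ],
)

```text
time: 19.77
tool_pos: [464.2, 317.6, 130.2]
tcp_rot: [3.14, -0.001, 1.41]
contact_force: [-0.2, 0.3, -1.2]
grip_width: 31.8
```

carry_out(
  xyz=[
    [0,0,0.1],
    [0,0,0.02],
    [0,0,0],
  ],
  dr=[
    [0,0,0],
    [0,0,0],
    [0,0,0],
  ],
)

```text
time: 20.15
tool_pos: [464.2, 318.1, 123.6]
tcp_rot: [3.139, -0.002, 1.41]
contact_force: [-0.0, -1.0, 6.6]
grip_width: 31.5
```

```bash
python3 plan.py 1 464.1 317 123 1.408
```

```text
from [464.2 318.1 123.6] 1.41 dist 1.2 rot deg -0.1
[[-0.02, 0.0, 0.01]]
[[0, 0, 0.02]]
```

carry_out(
  xyz=[
    [0,0,0],
    [0,0,0],
    [0,0,0],
  ],
  dr=[
    [0,0,0],
    [0,0,0],
    [0,0,0],
  ],
  gripper=0.2,
)

```text
time: 20.52
tool_pos: [463.4, 317.8, 122.0]
tcp_rot: [-3.141, 0.0, 1.41]
contact_force: [-0.0, 0.8, -0.2]
grip_width: 54.0
```

carry_out(
  xyz=[
    [0,0,-0.4],
    [0,0,-0.8],
    [0,0,-0.6],
    [0,0,0],
  ],
  dr=[
    [0,0,0],
    [0,0,0],
    [0,0,0],
    [0,0,0],
  ],
)

```text
time: 21.02
tool_pos: [464.7, 318.5, 233.2]
tcp_rot: [3.136, -0.004, 1.41]
contact_force: [0.8, 0.2, -0.4]
grip_width: 55.1
```

```bash
python3 plan.py 8 665.5 -66.5 180 1.55; python3 look.py side s11; python3 look.py scene sc11
```

```text
from [464.7 318.5 233.2] 1.41 dist 437.4 rot deg 8.0
[[-0.72, 0.54, 0.11], [-0.73, 0.53, 0.11], [-0.74, 0.52, 0.11], [-0.75, 0.5, 0.11], [-0.76, 0.49, 0.11], [-0.77, 0.48, 0.11], [-0.78, 0.46, 0.11], [-0.79, 0.45, 0.11]]
[[0, 0, -0.12], [0, 0, -0.12], [0, 0, -0.12], [0, 0, -0.12], [0, 0, -0.12], [0, 0, -0.12], [0, 0, -0.12], [0, 0, -0.12]]
[[-0.94, 0.246, -0.235, 366.937], [-0.34, -0.691, 0.638, 648.303], [-0.005, 0.68, 0.733, 808.279], [0.0, 0.0, 0.0, 1.0]]
[[0.884, -0.353, 0.307, 1056.63], [0.468, 0.661, -0.586, -895.459], [0.004, 0.662, 0.75, 1272.96], [0.0, 0.0, 0.0, 1.0]]
```

View pics/s11.png

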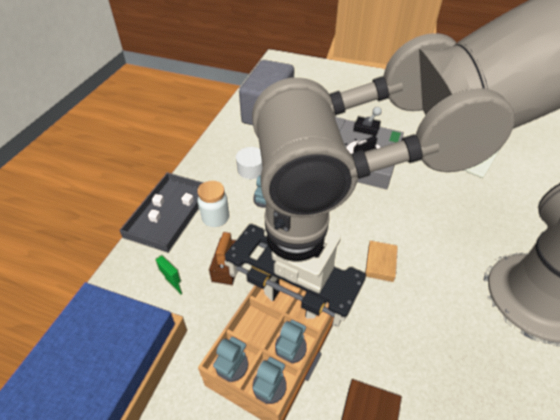

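Three are placed upright (side px (290,342), (268,378), (230,355)). Next is D.

carry_out(
  xyz=[
    [-0.72,0.54,0.11],
    [-0.73,0.53,0.11],
    [-0.74,0.52,0.11],
    [-0.75,0.5,0.11],
    [-0.76,0.49,0.11],
    [-0.77,0.48,0.11],
    [-0.78,0.46,0.11],
    [-0.79,0.45,0.11],
  ],
  dr=[
    [0,0,-0.12],
    [0,0,-0.12],
    [0,0,-0.12],
    [0,0,-0.12],
    [0,0,-0.12],
    [0,0,-0.12],
    [0,0,-0.12],
    [0,0,-0.12],
  ],
  gripper=0.3,
)

```text
time: 22.12
tool_pos: [663.6, -68.8, 174.9]
tcp_rot: [-3.138, -0.001, 1.545]
contact_force: [0.1, 0.0, 0.2]
grip_width: 59.5
```

carry_out(
  xyz=[
    [0,0,0],
    [0,0,0],
    [0,0,0],
  ],
  dr=[
    [0,0,0],
    [0,0,0],
    [0,0,0],
  ],
)

```text
time: 22.5
tool_pos: [663.2, -65.7, 177.1]
tcp_rot: [-3.141, -0.001, 1.546]
contact_force: [-0.7, -0.0, -0.4]
grip_width: 59.8
```

```bash
python3 look.py wrist w12;  python3 plan.py 2 665.5 -66.5 73 1.55
```

```text
[[1.0, 0.025, 0.007, 665.5], [-0.026, 0.967, 0.253, 2.345], [-0.001, -0.253, 0.968, 312.439], [0.0, 0.0, 0.0, 1.0]]
from [663.4 -65.8 177.4] 1.546 dist 104.4 rot deg 0.2
[[-0.01, 0.02, 0.87], [-0.01, 0.02, 0.87]]
[[0, 0, -0.01], [0, 0, -0.01]]
```

View pics/w12.png

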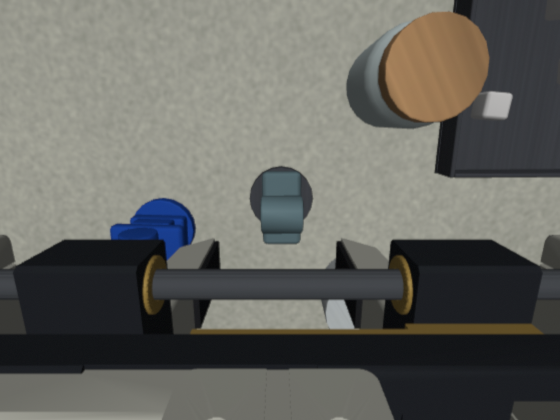

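```bash
python3 - <<'E'
from h import *
a=pk("scene");b=pk("side")
print(onz(a,296,286,50),onz(b,251,156,50))
c=pk("w12");print(onz(c,281.5,197.5,12), onz(c,338,300,25),onz(c,281.5,172,52),onz(c,281.5,242,52))
E
```

```text
[ 739.44579484 -160.02579647   50.        ] [ 740.37065008 -167.24386457   50.        ]
[667.43024328 -65.9644576   12.        ] [ 719.92223513 -166.53457109   25.        ] [667.64705331 -36.12220401  52.        ] [666.29913572 -95.14146252  52.        ]
```

carry_out(
  xyz=[
    [0,0.05,0.87],
    [0,0,0.87],
    [0,0,0],
    [0,0,0],
  ],
  dr=[
    [0,0,0],
    [0,0,0],
    [0,0,0],
    [0,0,0],
  ],
)

```text
time: 23.05
tool_pos: [668.0, -67.0, 75.3]
tcp_rot: [3.138, 0.0, 1.545]
contact_force: [0.2, 0.2, 0.3]
grip_width: 59.7
```

carry_out(
  xyz=[
    [0,0,0],
    [0,0,0],
    [0,0,0],
    [0,0,0],
  ],
  dr=[
    [0,0,0],
    [0,0,0],
    [0,0,0],
    [0,0,0],
  ],
  gripper=-1,
)

```text
time: 23.55
tool_pos: [666.9, -67.5, 73.6]
tcp_rot: [3.141, 0.0, 1.544]
contact_force: [-1.0, 0.2, 3.7]
grip_width: 32.3
```

carry_out(
  xyz=[
    [0,0,-0.6],
    [0,0,-0.8],
    [0,0,-0.9],
    [0,0,0],
  ],
  dr=[
    [0,0,0],
    [0,0,0],
    [0,0,0],
    [0,0,0],
  ],
)

```text
time: 24.05
tool_pos: [668.9, -67.8, 216.4]
tcp_rot: [3.132, 0.002, 1.544]
contact_force: [0.3, 0.4, -1.2]
grip_width: 32.2
```

```bash
python3 plan.py 8 540.1 304.5 210 1.408
```

```text
from [668.9 -67.8 216.4] 1.544 dist 394.0 rot deg -7.8
[[0.77, -0.29, 0.01], [0.76, -0.3, 0.01], [0.76, -0.31, 0.01], [0.75, -0.33, 0.01], [0.75, -0.34, 0.01], [0.74, -0.35, 0.01], [0.73, -0.37, 0.01], [0.73, -0.38, 0.01]]
[[0, 0, 0.12], [0, 0, 0.12], [0, 0, 0.12], [0, 0, 0.12], [0, 0, 0.12], [0, 0, 0.12], [0, 0, 0.12], [0, 0, 0.12]]
```

carry_out(
  xyz=[
    [0.77,-0.29,0.01],
    [0.76,-0.3,0.01],
    [0.76,-0.31,0.01],
    [0.75,-0.33,0.01],
    [0.75,-0.34,0.01],
    [0.74,-0.35,0.01],
    [0.73,-0.37,0.01],
    [0.73,-0.38,0.01],
  ],
  dr=[
    [0,0,0.12],
    [0,0,0.12],
    [0,0,0.12],
    [0,0,0.12],
    [0,0,0.12],
    [0,0,0.12],
    [0,0,0.12],
    [0,0,0.12],
  ],
)

```text
time: 25.05
tool_pos: [536.3, 305.8, 204.6]
tcp_rot: [-3.14, 0.001, 1.409]
contact_force: [0.2, -0.2, -0.9]
grip_width: 31.8
```

carry_out(
  xyz=[
    [0,0,0],
    [0,0,0],
    [0,0,0],
  ],
  dr=[
    [0,0,0],
    [0,0,0],
    [0,0,0],
  ],
)

```text
time: 25.42
tool_pos: [538.0, 303.4, 205.6]
tcp_rot: [-3.141, 0.001, 1.409]
contact_force: [-0.1, -0.5, -1.6]
grip_width: 31.4
```

```bash
python3 plan.py 3 540.1 303.5 129 1.408;python3 look.py wrist w13
```

```text
from [538.  303.4 205.6] 1.409 dist 76.7 rot deg -0.0
[[0.0, 0.01, 0.43], [0.0, 0.01, 0.43], [0.0, 0.01, 0.43]]
[[0, 0, 0.0], [0, 0, 0.0], [0, 0, 0.0]]
[[0.987, 0.157, 0.042, 549.548], [-0.162, 0.954, 0.25, 370.742], [-0.001, -0.254, 0.967, 340.928], [0.0, 0.0, 0.0, 1.0]]
```

View pics/w13.png

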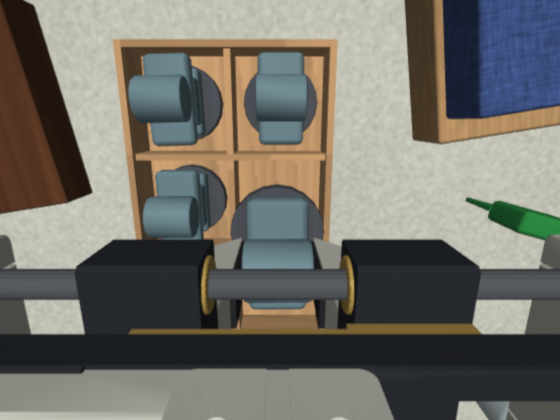

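carry_out(
  xyz=[
    [0,0.03,0.5],
    [0,0,0.5],
    [0,0,0.29],
    [0,0,0],
    [0,0,0],
  ],
  dr=[
    [0,0,0],
    [0,0,0],
    [0,0,0],
    [0,0,0],
    [0,0,0],
  ],
)

```text
time: 26.1
tool_pos: [540.2, 304.5, 129.9]
tcp_rot: [3.14, -0.001, 1.41]
contact_force: [0.5, -0.2, -0.4]
grip_width: 31.6
```

carry_out(
  xyz=[
    [0,0,0.1],
    [0,0,0.02],
    [0,0,0],
  ],
  dr=[
    [0,0,0],
    [0,0,0],
    [0,0,0],
  ],
)

```text
time: 26.48
tool_pos: [540.1, 304.9, 123.4]
tcp_rot: [3.139, -0.002, 1.41]
contact_force: [-1.9, 0.8, 6.3]
grip_width: 31.8
```

carry_out(
  xyz=[
    [0,0,0],
    [0,0,0],
    [0,0,0],
  ],
  dr=[
    [0,0,0],
    [0,0,0],
    [0,0,0],
  ],
  gripper=0.2,
)

```text
time: 26.85
tool_pos: [539.4, 304.4, 121.4]
tcp_rot: [-3.141, 0.0, 1.41]
contact_force: [-0.0, 1.0, -0.2]
grip_width: 53.5
```

carry_out(
  xyz=[
    [0,0,-0.4],
    [0,0,-0.8],
    [0,0,-0.6],
    [0,0,0],
  ],
  dr=[
    [0,0,0],
    [0,0,0],
    [0,0,0],
    [0,0,0],
  ],
)

```text
time: 27.35
tool_pos: [540.7, 305.0, 232.9]
tcp_rot: [3.136, -0.004, 1.41]
contact_force: [-0.5, 0.1, 0.1]
grip_width: 55.0
```

```bash
python3 plan.py 5 668.5 105 250 1.717; python3 look.py wrist w14
```

```text
from [540.7 305.  232.9] 1.41 dist 237.9 rot deg 17.6
[[-0.59, 0.53, -0.06], [-0.62, 0.49, -0.06], [-0.65, 0.45, -0.06], [-0.68, 0.41, -0.06], [-0.7, 0.37, -0.06]]
[[0, 0, -0.44], [0, 0, -0.44], [0, 0, -0.44], [0, 0, -0.44], [0, 0, -0.44]]
[[0.987, 0.157, 0.035, 551.21], [-0.161, 0.955, 0.247, 371.903], [0.006, -0.25, 0.968, 368.519], [0.0, 0.0, 0.0, 1.0]]
```

View pics/w14.png

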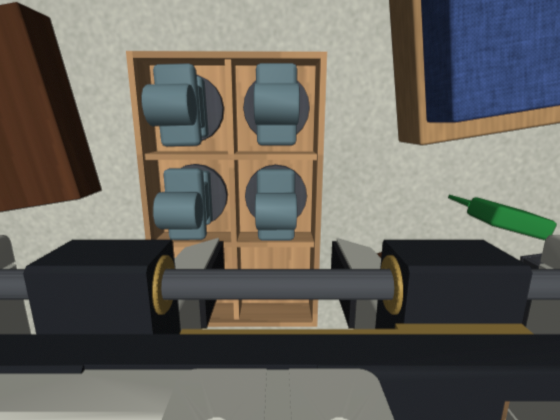

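All four meeples are in their cells. Now the key: a closer wrist look.

```bash
python3 plan.py 6 676 98 200 1.717
```

```text
from [539.8 304.5 230.6] 1.41 dist 249.3 rot deg 17.6
[[-0.51, 0.47, 0.08], [-0.53, 0.44, 0.08], [-0.55, 0.41, 0.08], [-0.57, 0.38, 0.08], [-0.59, 0.35, 0.08], [-0.61, 0.32, 0.08]]
[[0, 0, -0.37], [0, 0, -0.37], [0, 0, -0.37], [0, 0, -0.37], [0, 0, -0.37], [0, 0, -0.37]]
```

carry_out(
  xyz=[
    [-0.51,0.47,0.08],
    [-0.53,0.44,0.08],
    [-0.55,0.41,0.08],
    [-0.57,0.38,0.08],
    [-0.59,0.35,0.08],
    [-0.61,0.32,0.08],
    [0,0,0],
    [0,0,0],
  ],
  dr=[
    [0,0,-0.37],
    [0,0,-0.37],
    [0,0,-0.37],
    [0,0,-0.37],
    [0,0,-0.37],
    [0,0,-0.37],
    [0,0,0],
    [0,0,0],
  ],
)

```text
time: 28.4
tool_pos: [674.9, 97.9, 199.2]
tcp_rot: [-3.139, -0.001, 1.72]
contact_force: [0.4, 0.7, 0.1]
grip_width: 54.9
```

carry_out(
  xyz=[
    [0,0,0],
    [0,0,0],
  ],
  dr=[
    [0,0,0],
    [0,0,0],
  ],
)

```text
time: 28.65
tool_pos: [675.3, 98.7, 200.9]
tcp_rot: [3.141, -0.0, 1.722]
contact_force: [0.2, 0.1, -0.4]
grip_width: 55.2
```

```bash
python3 look.py wrist w15; python3 - <<'E'
from h import *
c=pk("w15"); crop(c,"w15c",210,70,140,170,4)
E
```

```text
[[0.989, -0.144, -0.038, 665.497], [0.149, 0.957, 0.25, 166.048], [0.001, -0.253, 0.967, 336.308], [0.0, 0.0, 0.0, 1.0]]
```

View pics/w15c.png

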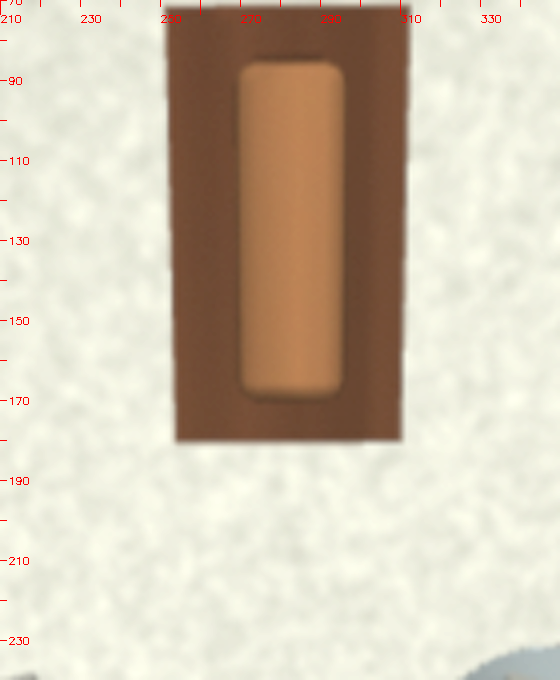

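```bash
python3 - <<'E'
from h import *
c=pk("w15")
S=lambda x,y:(210+(x+.5)/4-.5,70+(y+.5)/4-.5)
P=np.array([onz(c,*S(*p),95)[:2] for p in [(240,62),(344,62),(344,396),(241,396)]]);print(P.round(1),P.mean(0).round(1))
d=(P[0]+P[1]-P[2]-P[3])/2;print(np.linalg.norm(d),np.arctan2(d[1],d[0]))
P=np.array([onz(c,*S(*p),50)[:2] for p in [(166,6),(410,6),(402,440),(176,440)]]);print(P.round(1),P.mean(0).round(1))
E
python3 plan.py 3 668 161 140 1.722
```

```text
[[656.7 189.5]
 [674.5 192.2]
 [683.9 135.2]
 [665.2 132.4]] [670.1 162.3]
57.70510205027399 1.726128049494381
[[638.8 202.2]
 [687.6 209.6]
 [701.5 121.8]
 [652.4 114.5]] [670.1 162. ]
from [675.4  98.5 201. ] 1.721 dist 87.7 rot deg 0.0
[[0.35, 0.01, 0.34], [0.35, 0.01, 0.34], [0.35, 0.01, 0.34]]
[[0, 0, -0.0], [0, 0, -0.0], [0, 0, -0.0]]
```

```bash
python3 plan.py 3 669 162 140 1.722
```

```text
from [675.4  98.5 201. ] 1.721 dist 88.3 rot deg 0.0
[[0.35, 0.02, 0.34], [0.35, 0.02, 0.34], [0.35, 0.02, 0.34]]
[[0, 0, -0.0], [0, 0, -0.0], [0, 0, -0.0]]
```

carry_out(
  xyz=[
    [0.35,0.02,0.34],
    [0.35,0.02,0.34],
    [0.35,0.01,0.34],
    [0,0,0.4],
    [0,0,0.1],
    [0,0,0],
    [0,0,0],
  ],
  dr=[
    [0,0,0],
    [0,0,0],
    [0,0,0],
    [0,0,0],
    [0,0,0],
    [0,0,0],
    [0,0,0],
  ],
)

```text
time: 29.58
tool_pos: [670.0, 160.2, 110.9]
tcp_rot: [3.139, -0.0, 1.72]
contact_force: [0.3, 1.1, -0.1]
grip_width: 54.9
```

```bash
python3 plan.py 2 670.1 162.2 77.5 1.724
```

```text
from [670.  160.2 110.9] 1.72 dist 33.5 rot deg 0.2
[[0.02, 0.0, 0.28], [0.02, 0.0, 0.28]]
[[0, 0, -0.01], [0, 0, -0.01]]
```

carry_out(
  xyz=[
    [0.02,0,0.28],
    [0.02,0,0.28],
    [0,0,0],
    [0,0,0],
  ],
  dr=[
    [0,0,0],
    [0,0,0],
    [0,0,0],
    [0,0,0],
  ],
)

```text
time: 30.08
tool_pos: [669.0, 162.7, 75.7]
tcp_rot: [-3.141, -0.0, 1.72]
contact_force: [0.3, 0.7, 0.4]
grip_width: 55.1
```

carry_out(
  xyz=[
    [0,0,0],
    [0,0,0],
    [0,0,0],
    [0,0,0],
  ],
  dr=[
    [0,0,0],
    [0,0,0],
    [0,0,0],
    [0,0,0],
  ],
  gripper=-1,
)

```text
time: 30.58
tool_pos: [669.0, 162.7, 76.1]
tcp_rot: [3.141, -0.0, 1.72]
contact_force: [-0.1, 0.6, -0.9]
grip_width: 19.7
```

carry_out(
  xyz=[
    [0,0,0],
    [0,0,0],
  ],
  dr=[
    [0,0,0],
    [0,0,0],
  ],
)

```text
time: 30.82
tool_pos: [669.0, 162.7, 76.1]
tcp_rot: [3.141, -0.0, 1.72]
contact_force: [0.0, -0.6, 0.5]
grip_width: 19.9
```

carry_out(
  xyz=[
    [0,0,-0.3],
    [0,0,-0.6],
    [0,0,-0.8],
    [0,0,-0.8],
    [0,0,0],
  ],
  dr=[
    [0,0,0],
    [0,0,0],
    [0,0,0],
    [0,0,0],
    [0,0,0],
  ],
)

```text
time: 31.45
tool_pos: [670.8, 163.0, 232.6]
tcp_rot: [3.131, 0.0, 1.72]
contact_force: [0.5, 0.1, -0.8]
grip_width: 20.2
```

```bash
python3 plan.py 8 571 -255 215 1.555; python3 look.py side s16 170 150 180 140 4
```

```text
from [670.8 163.  232.6] 1.72 dist 430.1 rot deg -9.5
[[-0.83, -0.34, 0.04], [-0.84, -0.32, 0.04], [-0.84, -0.3, 0.04], [-0.85, -0.28, 0.04], [-0.86, -0.27, 0.04], [-0.86, -0.25, 0.04], [-0.87, -0.23, 0.04], [-0.87, -0.21, 0.04]]
[[0, 0, 0.15], [0, 0, 0.15], [0, 0, 0.15], [0, 0, 0.15], [0, 0, 0.15], [0, 0, 0.15], [0, 0, 0.15], [0, 0, 0.15]]
[[-0.94, 0.246, -0.235, 366.937], [-0.34, -0.691, 0.638, 648.303], [-0.005, 0.68, 0.733, 808.279], [0.0, 0.0, 0.0, 1.0]]
```

View pics/s16.png

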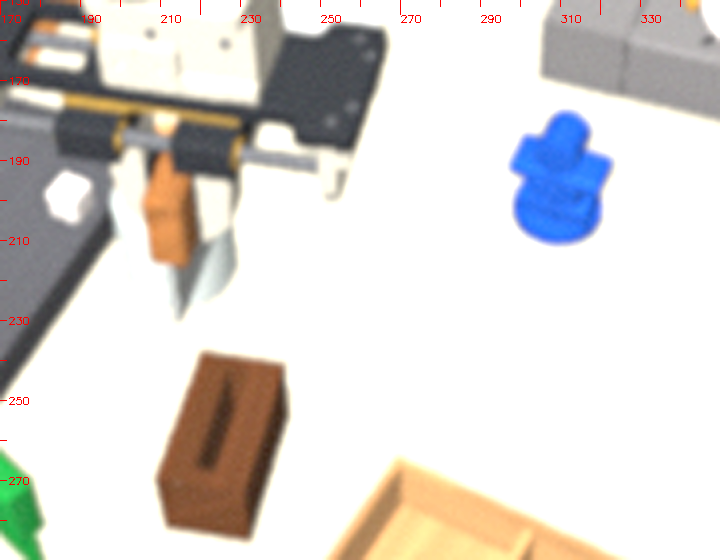

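```bash
python3 plan.py 8 572 -330 215 1.555
```

```text
from [669.7 162.8 229.2] 1.72 dist 502.6 rot deg -9.5
[[-0.98, -0.35, 0.03], [-0.99, -0.33, 0.03], [-1.0, -0.31, 0.03], [-1.0, -0.29, 0.03], [-1.01, -0.27, 0.03], [-1.02, -0.25, 0.03], [-1.02, -0.23, 0.03], [-1.03, -0.21, 0.03]]
[[0, 0, 0.15], [0, 0, 0.15], [0, 0, 0.15], [0, 0, 0.15], [0, 0, 0.15], [0, 0, 0.15], [0, 0, 0.15], [0, 0, 0.15]]
```

carry_out(
  xyz=[
    [-0.95,-0.34,0.03],
    [-0.96,-0.32,0.03],
    [-0.97,-0.3,0.03],
    [-0.97,-0.28,0.03],
    [-0.98,-0.26,0.03],
    [-0.99,-0.24,0.03],
    [-0.99,-0.22,0.03],
    [-1,-0.2,0.03],
  ],
  dr=[
    [0,0,0.15],
    [0,0,0.15],
    [0,0,0.15],
    [0,0,0.15],
    [0,0,0.15],
    [0,0,0.15],
    [0,0,0.15],
    [0,0,0.15],
  ],
)

```text
time: 32.5
tool_pos: [573.9, -316.3, 210.0]
tcp_rot: [-3.139, -0.002, 1.552]
contact_force: [0.3, 0.0, -0.3]
grip_width: 19.8
```

carry_out(
  xyz=[
    [-0.2,-0.05,0],
    [0,0,0],
    [0,0,0],
    [0,0,0],
  ],
  dr=[
    [0,0,0],
    [0,0,0],
    [0,0,0],
    [0,0,0],
  ],
)

```text
time: 33.0
tool_pos: [572.6, -325.1, 211.6]
tcp_rot: [3.142, -0.0, 1.555]
contact_force: [0.7, -0.4, -1.5]
grip_width: 20.0
```

```bash
python3 look.py wrist w17; python3 plan.py 3 570.5 -294 180 1.555
```

```text
[[1.0, 0.016, 0.004, 574.082], [-0.017, 0.967, 0.253, -256.996], [0.0, -0.253, 0.967, 346.97], [0.0, 0.0, 0.0, 1.0]]
from [ 572.5 -325.4  211.7] 1.555 dist 44.6 rot deg 0.0
[[0.17, -0.01, 0.18], [0.17, -0.01, 0.18], [0.17, -0.01, 0.18]]
[[0, 0, -0.0], [0, 0, -0.0], [0, 0, -0.0]]
```

View pics/w17.png

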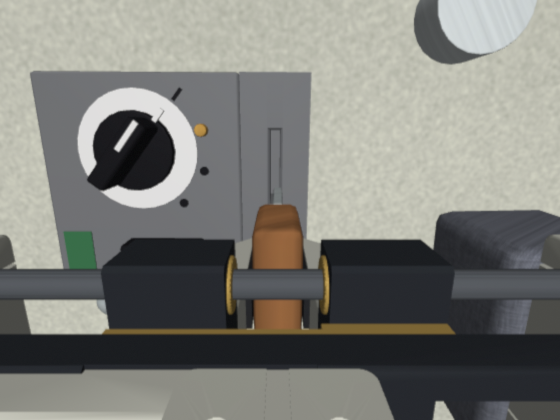

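```bash
python3 - <<'E'
from h import *
c=pk("w17"); crop(c,"w17c",240,110,75,110,6); crop(c,"w17d",60,70,165,160,4)
E
```

```text
(no output)
```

View pics/w17c.png

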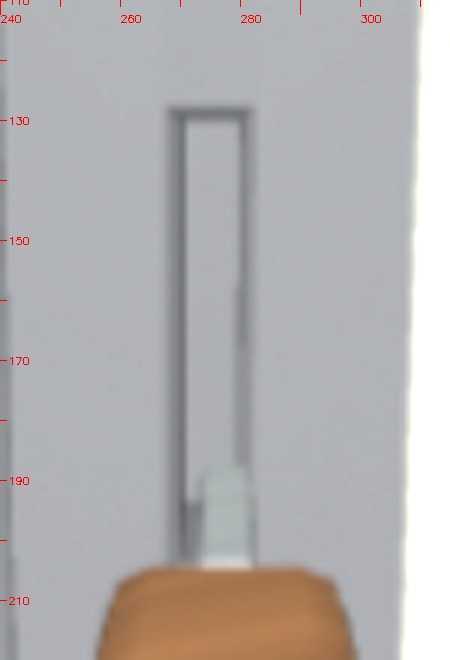

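View pics/w17d.png

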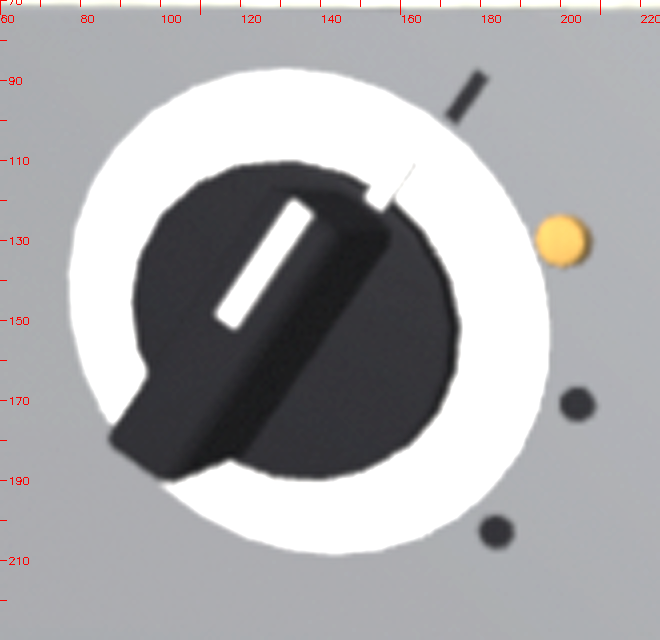

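```bash
python3 - <<'E'
from h import *
c=pk("w17")
S=lambda x,y:(240+(x+.5)/6-.5,110+(y+.5)/6-.5)
for p in [(167,108),(253,108),(169,420),(250,420)]: print("slot",p,onz(c,*S(*p),55).round(2)[:2])
for p in [(203,465),(247,465),(200,555),(252,555)]: print("blade",onz(c,*S(*p),145.6).round(2)[:2])
D=lambda x,y:(60+(x+.5)/4-.5,70+(y+.5)/4-.5)
print("disc ring",[onz(c,*D(*p),56).round(1)[:2] for p in [(68,295),(550,325),(290,67),(335,556)]])
print("disc",[onz(c,*D(*p),67).round(1)[:2] for p in [(132,305),(462,330),(285,160),(312,480)]])
for n,p,z in [("stud",(562,240),65),("line0",(452,120),55),("line1",(482,72),55),("d1",(577,404),55),("d2",(496,531),55)]:
    print(n,onz(c,*D(*p),z).round(1)[:2])
# bar top white line
q=[onz(c,*D(*p),99).round(1)[:2] for p in [(303,204),(227,322)]];d=q[0]-q[1];print("bar line",q,np.arctan2(d[1],d[0]))
E
```

```text
slot (167, 108) [ 565.56 -261.53]
slot (253, 108) [ 577.9  -261.74]
slot (169, 420) [ 564.75 -306.76]
slot (250, 420) [ 576.84 -306.96]
blade [ 571.05 -296.08]
blade [ 575.61 -296.16]
blade [ 570.55 -305.66]
blade [ 575.99 -305.75]
disc ring [array([ 399.7, -272. ]), array([ 503.8, -280.2]), array([ 453.8, -226.3]), array([ 450.6, -331.5])]
disc [array([ 419.3, -273.7]), array([ 487.8, -280.1]), array([ 455.1, -245.3]), array([ 452.3, -311.6])]
stud [ 509.8 -262.1]
line0 [ 486.2 -237.3]
line1 [ 493.4 -227.9]
d1 [ 508.2 -297.7]
d2 [ 487.6 -326.5]
bar line [array([ 471. , -254.3]), array([ 454.2, -275.2])] 0.8937257440566678
```

```bash
python3 plan.py 3 570.7 -293.9 145 1.552
```

```text
from [ 572.5 -325.4  211.7] 1.555 dist 73.7 rot deg -0.2
[[0.17, -0.01, 0.37], [0.17, -0.01, 0.37], [0.17, -0.01, 0.37]]
[[0, 0, 0.01], [0, 0, 0.01], [0, 0, 0.01]]
```

carry_out(
  xyz=[
    [0.26,-0.02,0.2],
    [0.27,-0.01,0.4],
    [0,0,0.5],
    [0,0,0],
    [0,0,0],
    [0,0,0],
  ],
  dr=[
    [0,0,0.02],
    [0,0,0.01],
    [0,0,0],
    [0,0,0],
    [0,0,0],
    [0,0,0],
  ],
)

```text
time: 33.8
tool_pos: [571.5, -295.5, 147.1]
tcp_rot: [3.139, 0.001, 1.548]
contact_force: [0.6, -0.4, -1.2]
grip_width: 19.9
```

```bash
python3 plan.py 1 570.7 -293.9 125 1.552; python3 look.py side s18 295 95 120 95 6; python3 look.py scene sc18 125 240 125 105 6
```

```text
from [ 571.5 -295.5  147.1] 1.548 dist 22.2 rot deg 0.2
[[0.03, -0.01, 0.37]]
[[0, 0, -0.03]]
[[-0.94, 0.246, -0.235, 366.937], [-0.34, -0.691, 0.638, 648.303], [-0.005, 0.68, 0.733, 808.279], [0.0, 0.0, 0.0, 1.0]]
[[0.884, -0.353, 0.307, 1056.63], [0.468, 0.661, -0.586, -895.459], [0.004, 0.662, 0.75, 1272.96], [0.0, 0.0, 0.0, 1.0]]
```

View pics/s18.png

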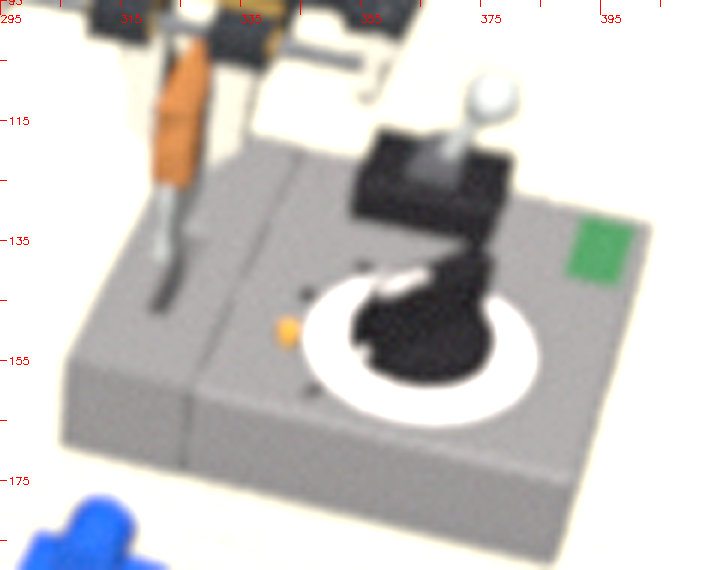

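View pics/sc18.png

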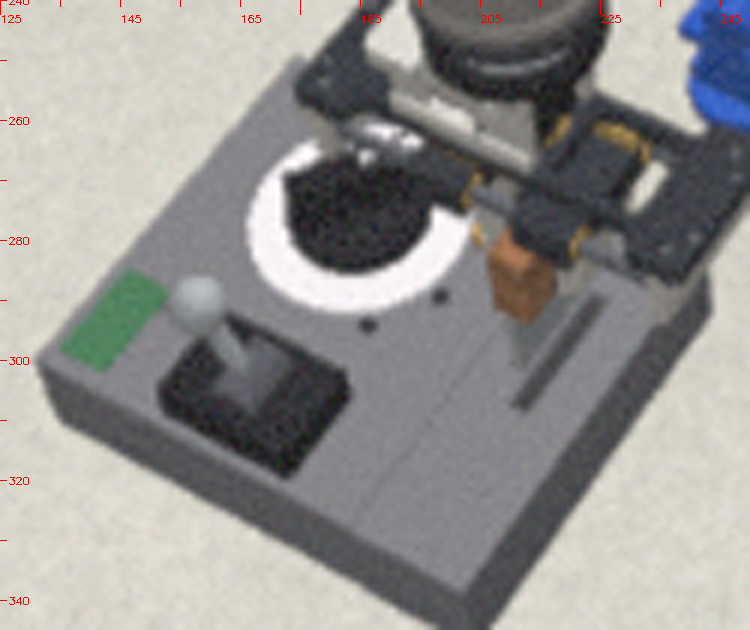

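The blade is lined up with the slot and about 26 mm above it. Going down to just over the mouth.

carry_out(
  xyz=[
    [0.02,0,0.2],
    [0,-0.01,0.15],
    [0,0,0],
    [0,0,0],
  ],
  dr=[
    [0,0,-0.03],
    [0,0,0],
    [0,0,0],
    [0,0,0],
  ],
)

```text
time: 34.4
tool_pos: [570.2, -293.9, 124.4]
tcp_rot: [-3.142, -0.0, 1.553]
contact_force: [0.0, -0.0, -1.3]
grip_width: 19.9
```

```bash
python3 plan.py 1 570.7 -293.9 115 1.552; python3 look.py side s19 300 95 50 70 10; python3 look.py scene sc19 190 265 60 55 10
```

```text
from [ 570.2 -293.9  124.4] 1.553 dist 9.4 rot deg -0.0
[[0.0, 0.01, 0.16]]
[[0, 0, 0.0]]
[[-0.94, 0.246, -0.235, 366.937], [-0.34, -0.691, 0.638, 648.303], [-0.005, 0.68, 0.733, 808.279], [0.0, 0.0, 0.0, 1.0]]
[[0.884, -0.353, 0.307, 1056.63], [0.468, 0.661, -0.586, -895.459], [0.004, 0.662, 0.75, 1272.96], [0.0, 0.0, 0.0, 1.0]]
```

View pics/s19.png

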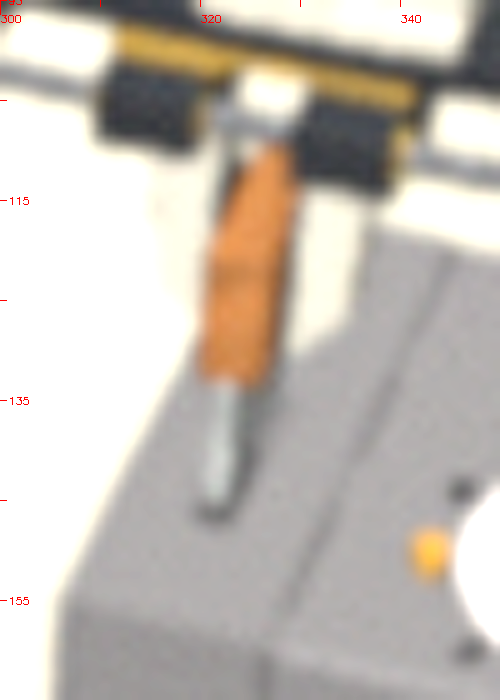

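View pics/sc19.png

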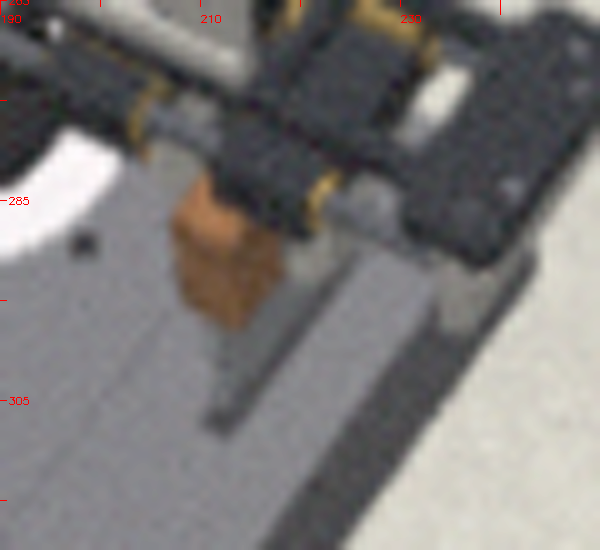

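Both views show the blade just over the slot. Lowering.

carry_out(
  xyz=[
    [0,0.01,0.08],
    [0,0,0.08],
    [0,0,0],
  ],
  dr=[
    [0,0,0],
    [0,0,0],
    [0,0,0],
  ],
)

```text
time: 34.88
tool_pos: [570.5, -293.6, 114.2]
tcp_rot: [-3.141, -0.001, 1.553]
contact_force: [0.0, 0.1, -0.9]
grip_width: 19.9
```

carry_out(
  xyz=[
    [0,0,0.12],
    [0,0,0.12],
    [0,0,0.12],
    [0,0,0],
  ],
  dr=[
    [0,0,0],
    [0,0,0],
    [0,0,0],
    [0,0,0],
  ],
)

```text
time: 35.38
tool_pos: [570.4, -293.6, 92.3]
tcp_rot: [-3.14, -0.001, 1.553]
contact_force: [0.3, 0.2, -1.3]
grip_width: 19.8
```

carry_out(
  xyz=[
    [0,0,0.1],
    [0,0,0.06],
    [0,0,0],
  ],
  dr=[
    [0,0,0],
    [0,0,0],
    [0,0,0],
  ],
)

```text
time: 35.75
tool_pos: [570.6, -293.8, 83.3]
tcp_rot: [-3.141, -0.0, 1.553]
contact_force: [-0.1, 0.3, -0.9]
grip_width: 19.8
```

carry_out(
  xyz=[
    [0,0,0.05],
    [0,0,0.02],
    [0,0,0],
  ],
  dr=[
    [0,0,0],
    [0,0,0],
    [0,0,0],
  ],
)

```text
time: 36.12
tool_pos: [571.0, -294.0, 81.0]
tcp_rot: [3.14, 0.001, 1.553]
contact_force: [-2.4, 1.6, 8.1]
grip_width: 20.1
```

The shoulder contacts at the predicted TCP height of 81. A small extra push, then release.

carry_out(
  xyz=[
    [0,0,0.02],
    [0,0,0],
  ],
  dr=[
    [0,0,0],
    [0,0,0],
  ],
)

```text
time: 36.38
tool_pos: [571.1, -294.0, 81.0]
tcp_rot: [3.14, 0.001, 1.553]
contact_force: [-5.6, 3.1, 14.2]
grip_width: 19.6
```

carry_out(
  xyz=[
    [0,0,0],
    [0,0,0],
    [0,0,0],
  ],
  dr=[
    [0,0,0],
    [0,0,0],
    [0,0,0],
  ],
  gripper=-0.2,
)

```text
time: 36.75
tool_pos: [570.7, -293.8, 78.0]
tcp_rot: [-3.141, -0.0, 1.553]
contact_force: [-0.3, -0.1, 0.6]
grip_width: 36.4
```

carry_out(
  xyz=[
    [0,0,-0.3],
    [0,0,-0.8],
    [0,0,-0.8],
    [0,0,0],
  ],
  dr=[
    [0,0,0],
    [0,0,0],
    [0,0,0],
    [0,0,0],
  ],
)

```text
time: 37.25
tool_pos: [572.8, -295.2, 198.5]
tcp_rot: [3.133, 0.006, 1.553]
contact_force: [-0.7, -0.6, 0.2]
grip_width: 36.8
```

```bash
python3 plan.py 4 500 -345 190 1.555; python3 look.py wrist w20; python3 look.py side s20 295 95 120 95 6; 
```

```text
from [ 572.8 -295.2  198.5] 1.553 dist 88.6 rot deg 0.1
[[-0.21, -0.3, 0.04], [-0.21, -0.3, 0.04], [-0.21, -0.3, 0.04], [-0.21, -0.3, 0.04]]
[[0, 0, -0.0], [0, 0, -0.0], [0, 0, -0.0], [0, 0, -0.0]]
[[1.0, 0.021, -0.004, 573.277], [-0.019, 0.966, 0.259, -226.177], [0.009, -0.259, 0.966, 333.437], [0.0, 0.0, 0.0, 1.0]]
[[-0.94, 0.246, -0.235, 366.937], [-0.34, -0.691, 0.638, 648.303], [-0.005, 0.68, 0.733, 808.279], [0.0, 0.0, 0.0, 1.0]]
```

View pics/w20.png

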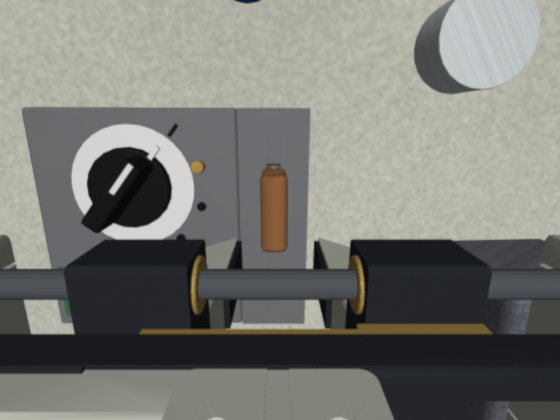

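View pics/s20.png

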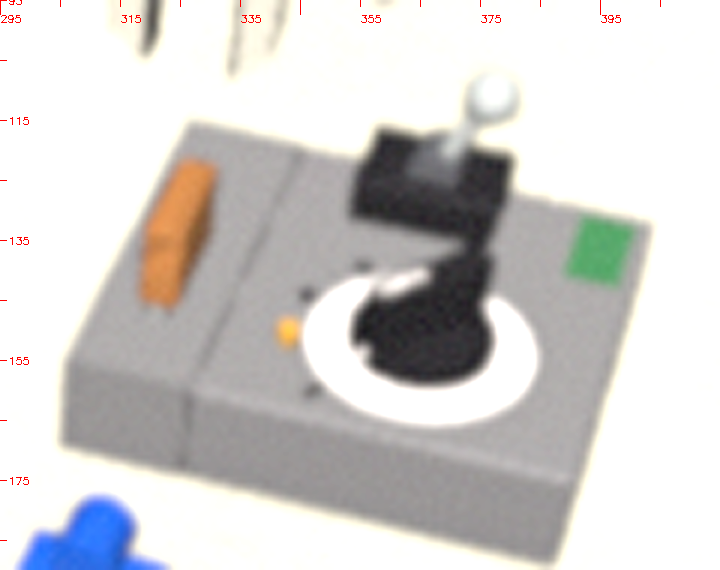

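The key is fully home (grip sits on the timer top, side px (325,133)). Next is the dial: grip the bar across, high enough to keep the gripper body above the toggle ball.

```bash
python3 plan.py 6 452.3 -278.6 180 0.889
```

```text
from [ 570.9 -293.9  193.5] 1.553 dist 120.3 rot deg -38.0
[[0.04, -0.33, 0.04], [-0.0, -0.33, 0.04], [-0.04, -0.33, 0.04], [-0.07, -0.32, 0.04], [-0.11, -0.31, 0.04], [-0.14, -0.3, 0.04]]
[[0, 0, 0.79], [0, 0, 0.79], [0, 0, 0.79], [0, 0, 0.79], [0, 0, 0.79], [0, 0, 0.79]]
```

carry_out(
  xyz=[
    [0.04,-0.33,0.04],
    [0,-0.33,0.04],
    [-0.04,-0.33,0.04],
    [-0.07,-0.32,0.04],
    [-0.11,-0.31,0.04],
    [-0.14,-0.3,0.04],
    [0,0,0],
    [0,0,0],
  ],
  dr=[
    [0,0,0.79],
    [0,0,0.79],
    [0,0,0.79],
    [0,0,0.79],
    [0,0,0.79],
    [0,0,0.79],
    [0,0,0],
    [0,0,0],
  ],
)

```text
time: 38.35
tool_pos: [453.2, -278.7, 177.5]
tcp_rot: [-3.141, -0.0, 0.893]
contact_force: [0.7, 0.5, 0.5]
grip_width: 36.6
```

carry_out(
  xyz=[
    [0,0,0],
  ],
  dr=[
    [0,0,0],
  ],
)

```text
time: 38.48
tool_pos: [453.4, -278.7, 177.7]
tcp_rot: [-3.142, -0.0, 0.892]
contact_force: [0.1, -0.3, -0.4]
grip_width: 36.7
```

```bash
python3 plan.py 3 452.3 -278.6 101 0.889; python3 look.py wrist w21
```

```text
from [ 453.4 -278.7  177.7] 0.892 dist 76.7 rot deg -0.2
[[-0.0, -0.01, 0.43], [-0.0, -0.01, 0.43], [-0.0, -0.01, 0.43]]
[[0, 0, 0.01], [0, 0, 0.01], [0, 0, 0.01]]
[[0.778, 0.608, 0.16, 496.594], [-0.629, 0.753, 0.197, -225.63], [-0.0, -0.253, 0.967, 313.032], [0.0, 0.0, 0.0, 1.0]]
```

View pics/w21.png

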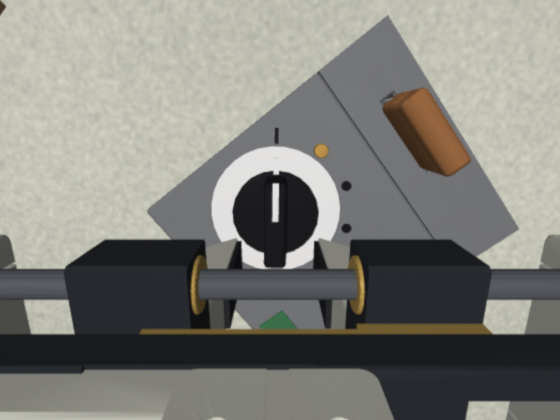

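The bar is centred and aligned between the jaws (col 276).

carry_out(
  xyz=[
    [0,-0.01,0.5],
    [0,0,0.5],
    [0,0,0.26],
    [0,0,0],
    [0,0,0],
  ],
  dr=[
    [0,0,0],
    [0,0,0],
    [0,0,0],
    [0,0,0],
    [0,0,0],
  ],
)

```text
time: 39.15
tool_pos: [453.0, -278.7, 103.2]
tcp_rot: [3.14, -0.0, 0.891]
contact_force: [1.1, 1.0, -0.6]
grip_width: 36.8
```

carry_out(
  xyz=[
    [0,0,0],
    [0,0,0],
    [0,0,0],
  ],
  dr=[
    [0,0,0],
    [0,0,0],
    [0,0,0],
  ],
  gripper=-1,
)

```text
time: 39.52
tool_pos: [452.0, -278.0, 102.8]
tcp_rot: [-3.141, -0.0, 0.891]
contact_force: [-2.7, 0.9, 3.3]
grip_width: 15.3
```

```bash
python3 plan.py 4 452.3 -278.6 101 0.3; python3 look.py scene sc22 125 220 125 105 6
```

```text
from [ 452.  -278.   102.8] 0.891 dist 2.0 rot deg -33.9
[[-0.0, 0.0, 0.01], [-0.0, 0.0, 0.01], [-0.0, 0.0, 0.01], [0.0, 0.0, 0.01]]
[[0, 0, 1.06], [0, 0, 1.06], [0, 0, 1.06], [0, 0, 1.06]]
[[0.884, -0.353, 0.307, 1056.63], [0.468, 0.661, -0.586, -895.459], [0.004, 0.662, 0.75, 1272.96], [0.0, 0.0, 0.0, 1.0]]
```

View pics/sc22.png

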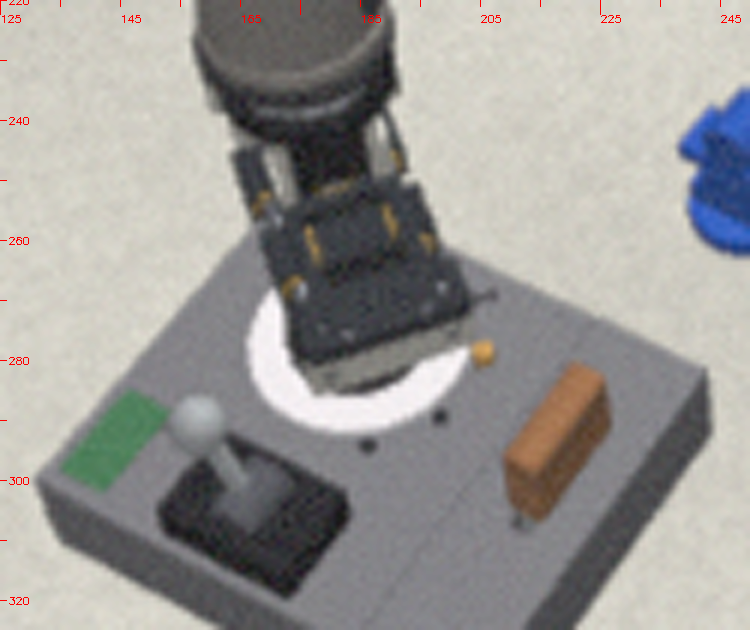

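carry_out(
  xyz=[
    [0,0,0],
    [0,0,0],
    [0,0,0],
    [0,0,0],
    [0,0,0],
    [0,0,0],
  ],
  dr=[
    [0,0,0.6],
    [0,0,0.6],
    [0,0,0.6],
    [0,0,0.6],
    [0,0,0],
    [0,0,0],
  ],
)

```text
time: 40.33
tool_pos: [452.3, -278.4, 102.8]
tcp_rot: [3.141, 0.0, 0.558]
contact_force: [-1.7, 1.4, 5.8]
grip_width: 15.7
```

```bash
python3 plan.py 4 452.3 -278.6 102 0.3; python3 look.py scene sc23 125 220 125 105 6;python3 look.py side s23 295 60 120 120 5
```

```text
from [ 452.3 -278.4  102.8] 0.558 dist 0.8 rot deg -14.8
[[-0.0, 0.0, 0.0], [-0.0, 0.0, 0.0], [-0.0, 0.0, 0.0], [-0.0, 0.0, 0.0]]
[[0, 0, 0.46], [0, 0, 0.46], [0, 0, 0.46], [0, 0, 0.46]]
[[0.884, -0.353, 0.307, 1056.63], [0.468, 0.661, -0.586, -895.459], [0.004, 0.662, 0.75, 1272.96], [0.0, 0.0, 0.0, 1.0]]
[[-0.94, 0.246, -0.235, 366.937], [-0.34, -0.691, 0.638, 648.303], [-0.005, 0.68, 0.733, 808.279], [0.0, 0.0, 0.0, 1.0]]
```

View pics/sc23.png

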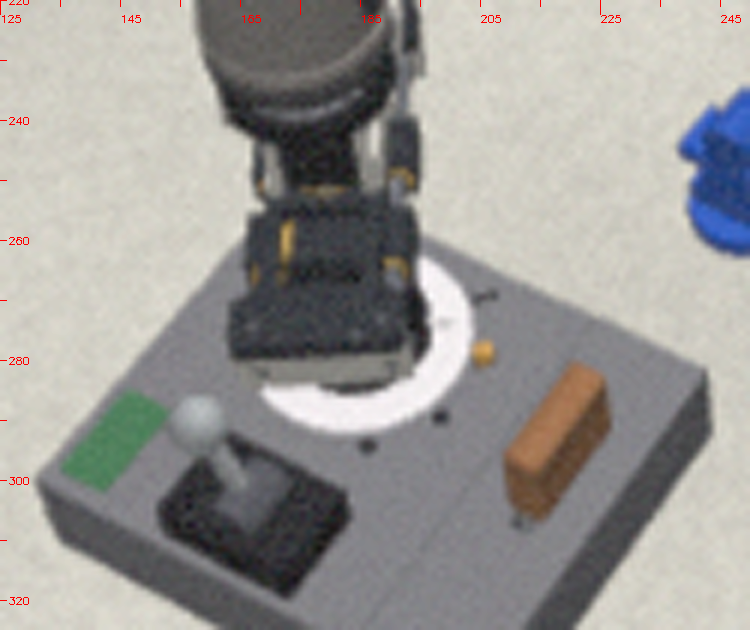

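View pics/s23.png

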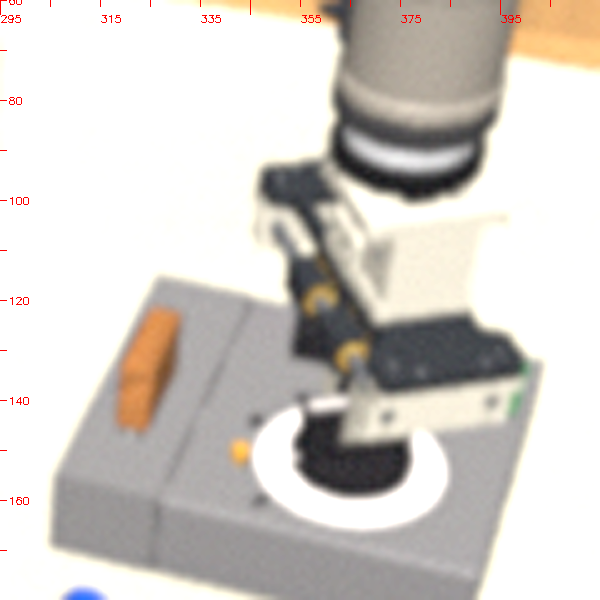

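carry_out(
  xyz=[
    [0,0,0],
    [0,0,0],
    [0,0,0],
    [0,0,0],
    [0,0,0],
  ],
  dr=[
    [0,0,0.4],
    [0,0,0.4],
    [0,0,0.5],
    [0,0,0],
    [0,0,0],
  ],
)

```text
time: 41.05
tool_pos: [452.5, -278.6, 102.8]
tcp_rot: [3.141, -0.0, 0.377]
contact_force: [-2.4, -0.9, 6.4]
grip_width: 15.4
```

carry_out(
  xyz=[
    [0,0,0],
    [0,0,0],
    [0,0,0],
  ],
  dr=[
    [0,0,0],
    [0,0,0],
    [0,0,0],
  ],
  gripper=-0.1,
)

```text
time: 41.42
tool_pos: [452.4, -278.2, 102.1]
tcp_rot: [-3.141, -0.0, 0.375]
contact_force: [0.2, 0.3, 0.2]
grip_width: 39.6
```

carry_out(
  xyz=[
    [0,0,-0.4],
    [0,0,-0.8],
    [0,0,-0.6],
    [0,0,0],
    [0,0,0],
  ],
  dr=[
    [0,0,0],
    [0,0,0],
    [0,0,0],
    [0,0,0],
    [0,0,0],
  ],
)

```text
time: 42.05
tool_pos: [452.0, -277.9, 209.5]
tcp_rot: [-3.14, 0.001, 0.374]
contact_force: [-0.7, -0.5, 0.1]
grip_width: 41.4
```

```bash
python3 look.py wrist w24; python3 look.py scene sc24 125 240 125 105 6
```

```text
[[0.365, 0.9, 0.237, 515.967], [-0.931, 0.353, 0.091, -253.07], [-0.002, -0.254, 0.967, 344.83], [0.0, 0.0, 0.0, 1.0]]
[[0.884, -0.353, 0.307, 1056.63], [0.468, 0.661, -0.586, -895.459], [0.004, 0.662, 0.75, 1272.96], [0.0, 0.0, 0.0, 1.0]]
```

View pics/w24.png

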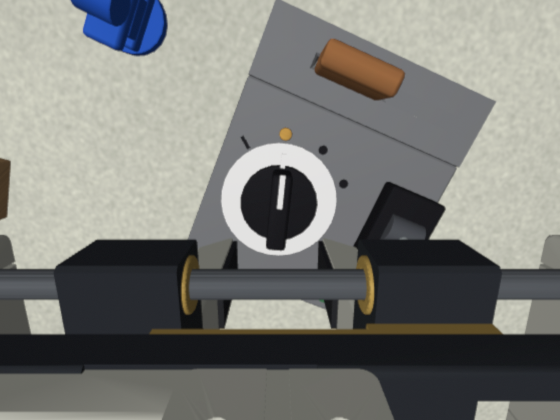

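View pics/sc24.png

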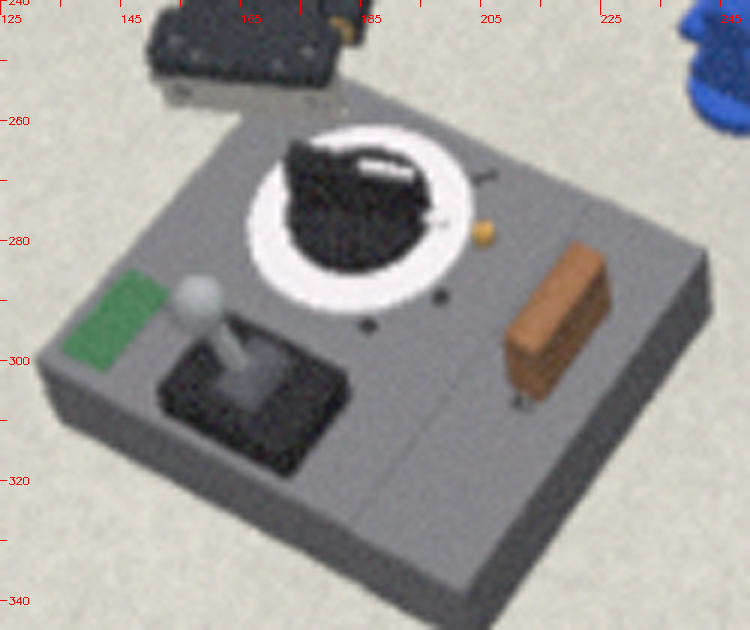

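Measure the dial's angle against the stud.

```bash
python3 - <<'E'
from h import *
c=pk("w24"); crop(c,"w24c",215,115,140,145,5)
E
```

```text
(no output)
```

View pics/w24c.png

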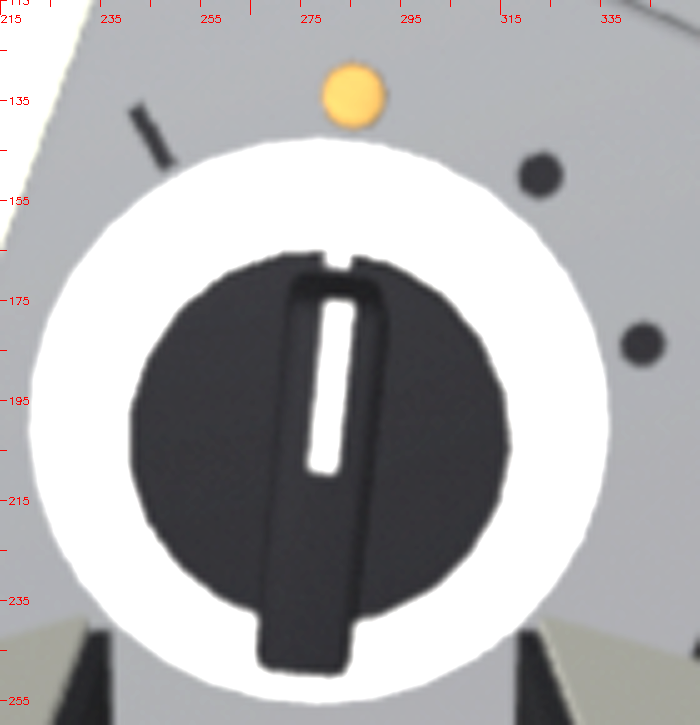

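```bash
python3 - <<'E'
from h import *
c=pk("w24")
S=lambda x,y:(215+(x+.5)/5-.5,115+(y+.5)/5-.5)
q=[onz(c,*S(*p),99)[:2] for p in [(340,300),(323,473)]];d=q[0]-q[1];print("bar",np.arctan2(d[1],d[0]))
D=np.mean([onz(c,*S(*p),67)[:2] for p in [(131,430),(510,440)]],0); R=np.array([onz(c,*S(*p),56)[:2] for p in [(30,425),(610,425),(320,138),(320,703)]]).mean(0); print(D,R)
for n,p,z in [("stud",(354,96),65),("line",(152,136),55),("d1",(540,175),55),("d2",(643,345),55)]:
    v=onz(c,*S(*p),z)[:2]-R; print(n,np.arctan2(v[1],v[0]),np.linalg.norm(v))
E
python3 -c "
import sys;sys.argv=['x']
"
cat plan.py | head -3 >/dev/null; python3 - <<'E'
from h import *
import pickle
a=capture("scene");b=capture("side")
pickle.dump(a,open("a.pkl","wb"));pickle.dump(b,open("b.pkl","wb"))
crop(a,"a_org",245,115,130,110,6); crop(b,"b_org",195,230,150,190,3)
crop(b,"b_t",295,95,120,95,6)
E
```

```text
bar 0.2801846973708237
[ 453.6762224 -278.2318021] [ 452.18960345 -278.71569794]
stud 0.2791042812145777 59.141588248104355
line 0.8848828467470253 59.37867939954713
d1 -0.32874728386193974 59.11716083213959
d2 -0.9394582210434749 59.558382951447065
```

View pics/a_org.png

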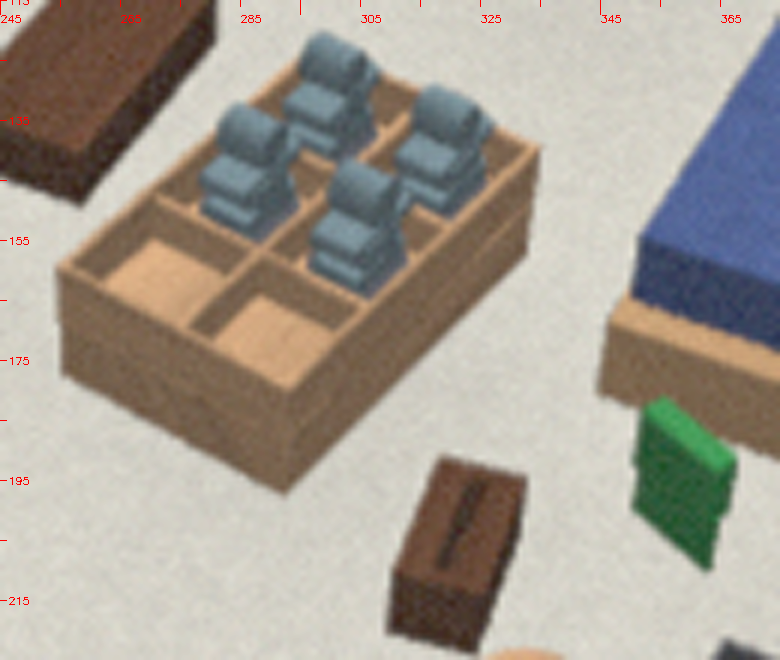

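View pics/b_org.png

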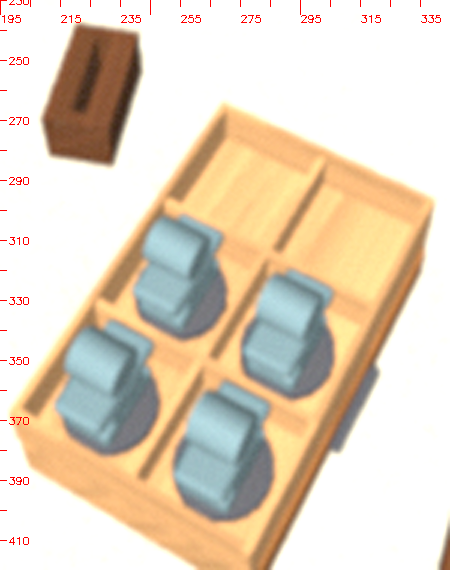

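View pics/b_t.png

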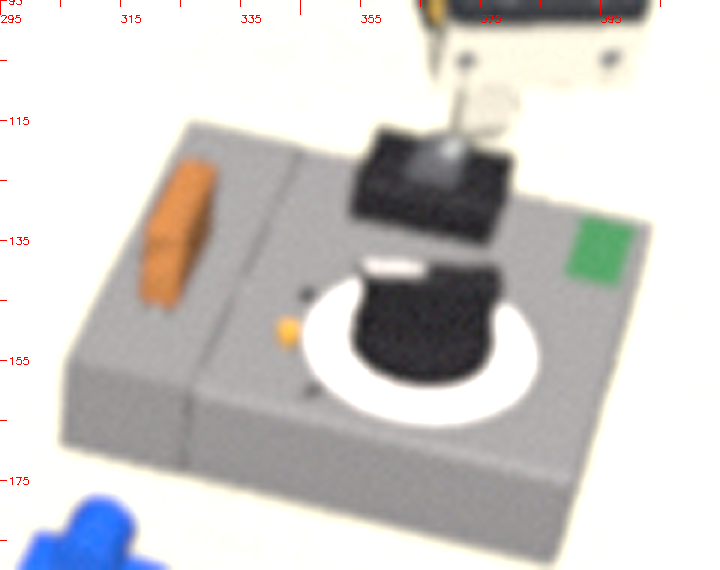

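The dial aims at the stud (0.280 against 0.279 rad), the key is home, and the four meeples stand in their cells with nothing else moved. Last step is the toggle: close the fingers and push the ball toward +x.

```bash
python3 - <<'E'
from h import *
a=pk("sc24");b=pk("s20")
print(tri(a,(125+199/6,240+303/6),b,(295+492/6,95+97/6)))
E
python3 plan.py 4 405 -384 200 -0.018
```

```text
(array([ 447.90876437, -383.71511768,  122.09417245]), np.float64(3.3831093835889336))
from [ 451.9 -277.9  209.1] 0.374 dist 116.3 rot deg -22.5
[[-0.34, 0.34, 0.04], [-0.31, 0.37, 0.04], [-0.27, 0.4, 0.04], [-0.23, 0.42, 0.04]]
[[0, 0, 0.7], [0, 0, 0.7], [0, 0, 0.7], [0, 0, 0.7]]
```

carry_out(
  xyz=[
    [-0.34,0.34,0.04],
    [-0.31,0.37,0.04],
    [-0.27,0.4,0.04],
    [-0.23,0.42,0.04],
    [0,0,0],
    [0,0,0],
  ],
  dr=[
    [0,0,0.7],
    [0,0,0.7],
    [0,0,0.7],
    [0,0,0.7],
    [0,0,0],
    [0,0,0],
  ],
  gripper=-1,
)

```text
time: 43.0
tool_pos: [405.6, -383.2, 200.1]
tcp_rot: [-3.14, 0.001, -0.016]
contact_force: [0.7, 0.0, -0.6]
grip_width: 0.5
```

carry_out(
  xyz=[
    [0,0,0.4],
    [0,0,0.4],
    [0,0,0.25],
    [0,0,0],
    [0,0,0],
  ],
  dr=[
    [0,0,0],
    [0,0,0],
    [0,0,0],
    [0,0,0],
    [0,0,0],
  ],
)

```text
time: 43.62
tool_pos: [406.1, -384.1, 138.5]
tcp_rot: [3.141, -0.001, -0.016]
contact_force: [-1.0, -0.2, -0.6]
grip_width: 0.4
```

```bash
python3 plan.py 4 472 -384 134 -0.018; python3 look.py side s25 295 60 120 120 5;python3 look.py scene sc25 110 220 125 105 6
```

```text
from [ 406.1 -384.1  138.5] -0.016 dist 66.0 rot deg -0.1
[[0.27, -0.0, 0.02], [0.27, -0.0, 0.02], [0.27, -0.0, 0.02], [0.27, -0.01, 0.02]]
[[0, 0, 0.0], [0, 0, 0.0], [0, 0, 0.0], [0, 0, 0.0]]
[[-0.94, 0.246, -0.235, 366.937], [-0.34, -0.691, 0.638, 648.303], [-0.005, 0.68, 0.733, 808.279], [0.0, 0.0, 0.0, 1.0]]
[[0.884, -0.353, 0.307, 1056.63], [0.468, 0.661, -0.586, -895.459], [0.004, 0.662, 0.75, 1272.96], [0.0, 0.0, 0.0, 1.0]]
```

View pics/s25.png

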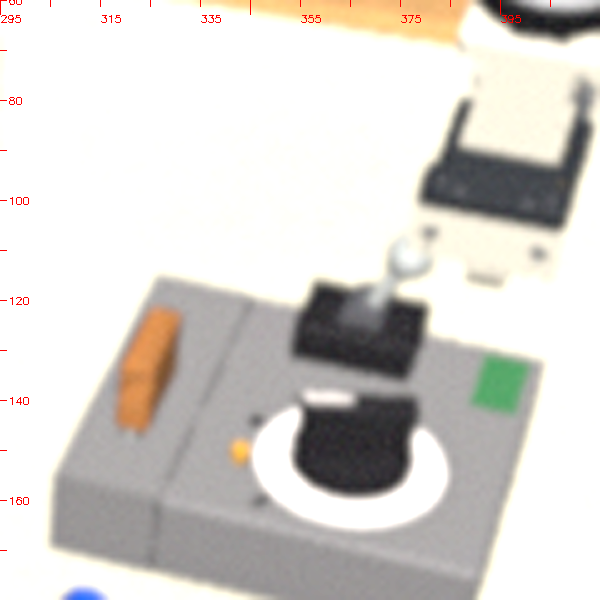

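View pics/sc25.png

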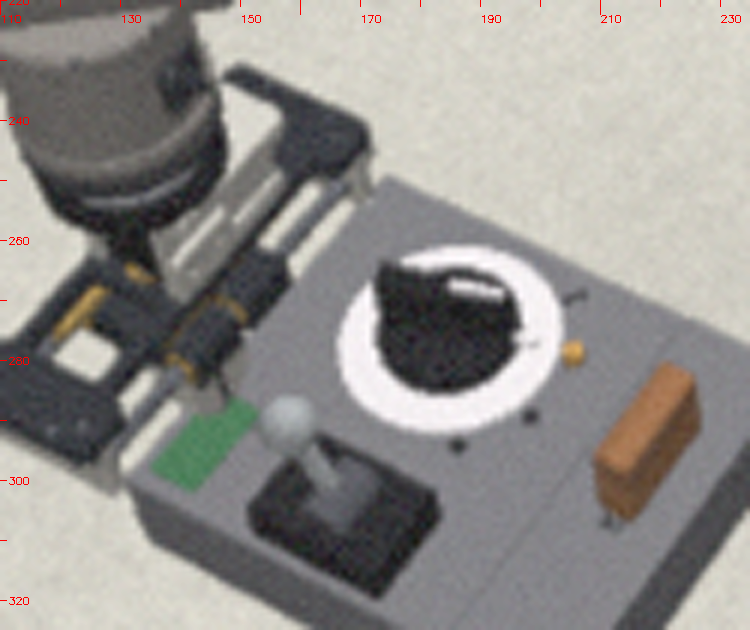

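carry_out(
  xyz=[
    [0.3,0,0.05],
    [0.3,0,0],
    [0.25,0,0],
    [0.15,0,0],
    [0,0,0],
  ],
  dr=[
    [0,0,0],
    [0,0,0],
    [0,0,0],
    [0,0,0],
    [0,0,0],
  ],
)

```text
time: 44.35
tool_pos: [466.4, -384.7, 134.4]
tcp_rot: [-3.141, -0.0, -0.016]
contact_force: [0.1, -0.4, 0.7]
grip_width: 0.2
```

carry_out(
  xyz=[
    [0.06,0,0],
    [0.04,0,0],
    [0,0,0],
  ],
  dr=[
    [0,0,0],
    [0,0,0],
    [0,0,0],
  ],
)

```text
time: 44.72
tool_pos: [469.6, -384.8, 134.4]
tcp_rot: [-3.14, 0.004, -0.017]
contact_force: [-8.3, 0.3, 0.8]
grip_width: 0.3
```

```bash
python3 look.py side s26 295 60 120 120 5;python3 look.py scene sc26 110 220 125 105 6
```

```text
[[-0.94, 0.246, -0.235, 366.937], [-0.34, -0.691, 0.638, 648.303], [-0.005, 0.68, 0.733, 808.279], [0.0, 0.0, 0.0, 1.0]]
[[0.884, -0.353, 0.307, 1056.63], [0.468, 0.661, -0.586, -895.459], [0.004, 0.662, 0.75, 1272.96], [0.0, 0.0, 0.0, 1.0]]
```

View pics/sc26.png

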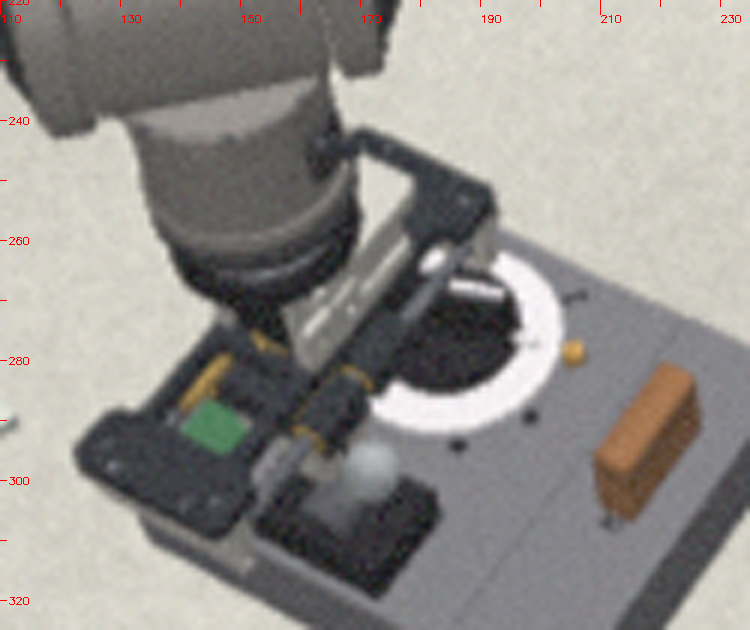

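The 8 N reaction, against about 1.5 N needed to move it, says the lever is at its stop. Retreat and measure.

carry_out(
  xyz=[
    [-0.3,0,0],
    [-0.5,0,-0.3],
    [0,0,-0.8],
    [0,0,-0.8],
    [-0.3,-0.8,0],
    [0,0,0],
    [0,0,0],
    [0,0,0],
  ],
  dr=[
    [0,0,0],
    [0,0,0],
    [0,0,0],
    [0,0,0],
    [0,0,0],
    [0,0,0],
    [0,0,0],
    [0,0,0],
  ],
)

```text
time: 45.82
tool_pos: [406.7, -336.7, 248.6]
tcp_rot: [3.141, -0.0, -0.017]
contact_force: [0.7, 0.1, -0.0]
grip_width: 0.0
```

```bash
python3 look.py side s27 295 75 120 110 6;python3 look.py scene sc27 125 240 125 105 6; python3 - <<'E'
from h import *
for n in("s27","sc27"): cv2.imwrite(f"pics/full_{n}.png",pk(n)["image"])
E
```

```text
[[-0.94, 0.246, -0.235, 366.937], [-0.34, -0.691, 0.638, 648.303], [-0.005, 0.68, 0.733, 808.279], [0.0, 0.0, 0.0, 1.0]]
[[0.884, -0.353, 0.307, 1056.63], [0.468, 0.661, -0.586, -895.459], [0.004, 0.662, 0.75, 1272.96], [0.0, 0.0, 0.0, 1.0]]
```

View pics/s27.png

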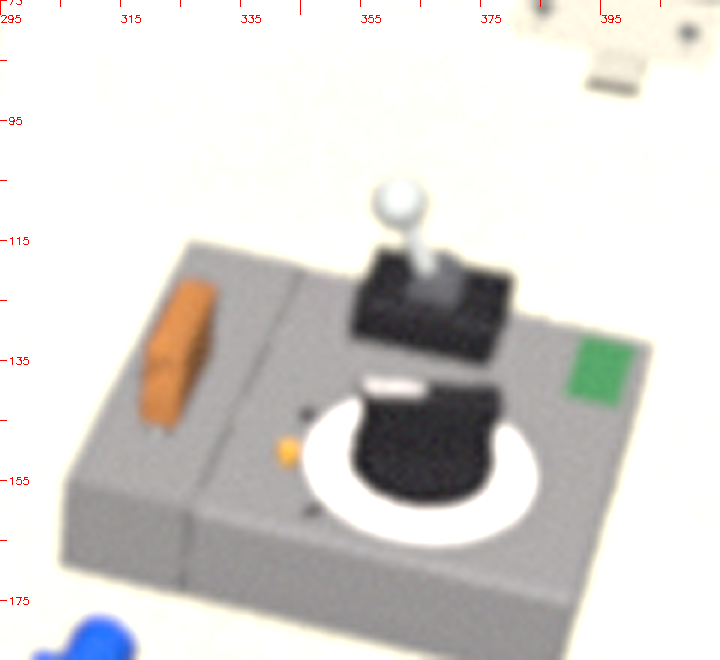

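View pics/sc27.png

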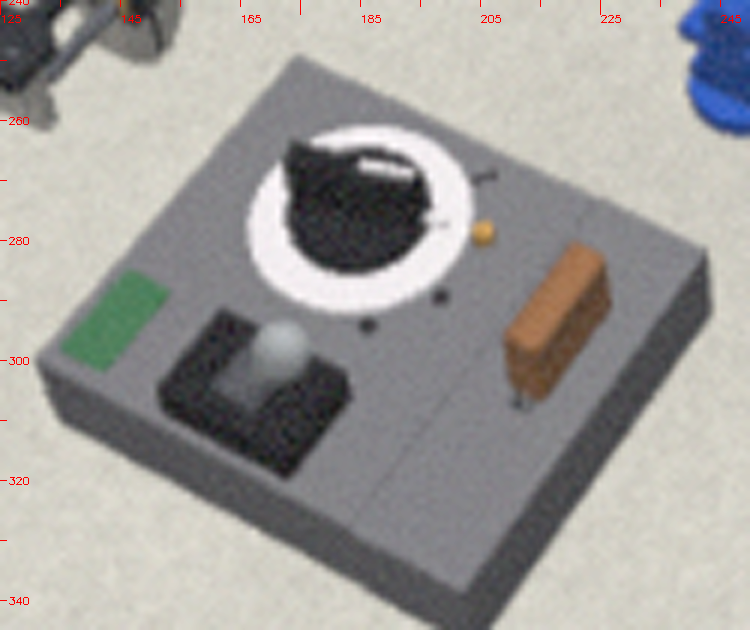

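View pics/full_sc27.png

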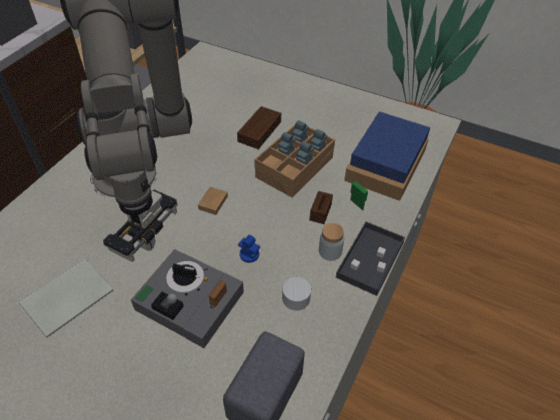

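View pics/full_s27.png

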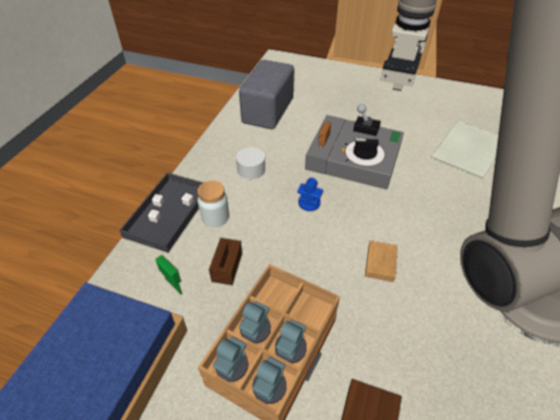

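```bash
python3 - <<'E'
from h import *
a=pk("sc27");b=pk("s27")
p,e=tri(a,(125+282/6,240+350/6),b,(295+401/6,75+203/6)); print(p,e, "tilt",np.arctan2(p[0]-470.5,p[2]-77), "len",np.hypot(p[0]-470.5,p[2]-77))
E
```

```text
[ 491.09171113 -385.01695336  119.02508287] 4.514185809130279 tilt 0.4556045339681771 len 46.798783718816864
```

Measured tilt is 0.46 ± 0.05 rad against a nominal 0.5, so I'll push again a bit harder to confirm it's at the stop.

```bash
python3 plan.py 3 420 -384 200 -0.018
```

```text
from [ 406.6 -336.5  248.3] -0.017 dist 69.1 rot deg -0.0
[[0.08, 0.26, 0.27], [0.08, 0.26, 0.27], [0.08, 0.26, 0.27]]
[[0, 0, 0.0], [0, 0, 0.0], [0, 0, 0.0]]
```

carry_out(
  xyz=[
    [0.08,0.26,0.27],
    [0.08,0.26,0.27],
    [0.08,0.26,0.27],
    [0,0,0.5],
    [0,0,0.6],
    [0,0,0],
    [0,0,0],
  ],
  dr=[
    [0,0,0],
    [0,0,0],
    [0,0,0],
    [0,0,0],
    [0,0,0],
    [0,0,0],
    [0,0,0],
  ],
)

```text
time: 46.8
tool_pos: [420.5, -383.6, 135.1]
tcp_rot: [3.141, -0.001, -0.017]
contact_force: [-0.0, 0.0, -0.3]
grip_width: 0.7
```

carry_out(
  xyz=[
    [0.4,0,0],
    [0.3,0,0],
    [0.08,0,0],
    [0,0,0],
    [0,0,0],
  ],
  dr=[
    [0,0,0],
    [0,0,0],
    [0,0,0],
    [0,0,0],
    [0,0,0],
  ],
)

```text
time: 47.42
tool_pos: [466.3, -383.8, 134.5]
tcp_rot: [3.141, -0.0, -0.017]
contact_force: [-0.3, 1.0, 0.7]
grip_width: 0.6
```

carry_out(
  xyz=[
    [0.06,0,0],
    [0.04,0,0],
    [0.04,0,0],
    [0,0,0],
  ],
  dr=[
    [0,0,0],
    [0,0,0],
    [0,0,0],
    [0,0,0],
  ],
)

```text
time: 47.92
tool_pos: [470.2, -383.9, 134.1]
tcp_rot: [-3.139, 0.01, -0.017]
contact_force: [-20.1, 0.8, 9.7]
grip_width: 0.6
```

carry_out(
  xyz=[
    [0.03,0,0],
    [0,0,0],
  ],
  dr=[
    [0,0,0],
    [0,0,0],
  ],
)

```text
time: 48.18
tool_pos: [470.5, -383.9, 134.1]
tcp_rot: [-3.139, 0.014, -0.017]
contact_force: [-26.9, 0.5, 12.9]
grip_width: 0.3
```

The lever is hard at its end stop: 27 N with under 1 mm more travel. Retreat clear, take a final look and hand in.

carry_out(
  xyz=[
    [-0.3,0,0],
    [-0.5,0,-0.3],
    [0,0,-0.8],
    [0,0,-0.8],
    [-0.3,-0.8,0],
    [0,0,0],
    [0,0,0],
    [0,0,0],
  ],
  dr=[
    [0,0,0],
    [0,0,0],
    [0,0,0],
    [0,0,0],
    [0,0,0],
    [0,0,0],
    [0,0,0],
    [0,0,0],
  ],
)

```text
time: 49.18
tool_pos: [412.1, -335.5, 247.9]
tcp_rot: [3.141, -0.0, -0.017]
contact_force: [0.7, -0.0, 0.2]
grip_width: 0.2
```

```bash
python3 look.py side s28; python3 look.py scene sc28 125 110 200 200 3
```

```text
[[-0.94, 0.246, -0.235, 366.937], [-0.34, -0.691, 0.638, 648.303], [-0.005, 0.68, 0.733, 808.279], [0.0, 0.0, 0.0, 1.0]]
[[0.884, -0.353, 0.307, 1056.63], [0.468, 0.661, -0.586, -895.459], [0.004, 0.662, 0.75, 1272.96], [0.0, 0.0, 0.0, 1.0]]
```

View pics/s28.png

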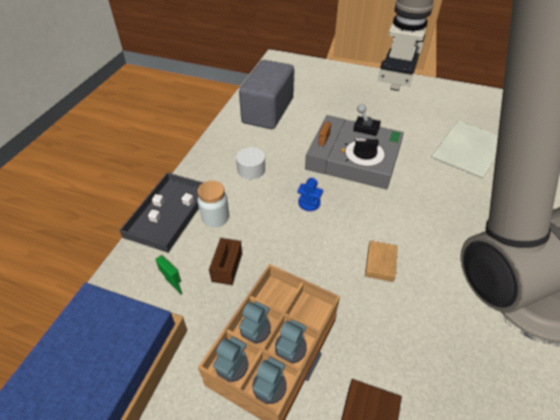

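View pics/sc28.png

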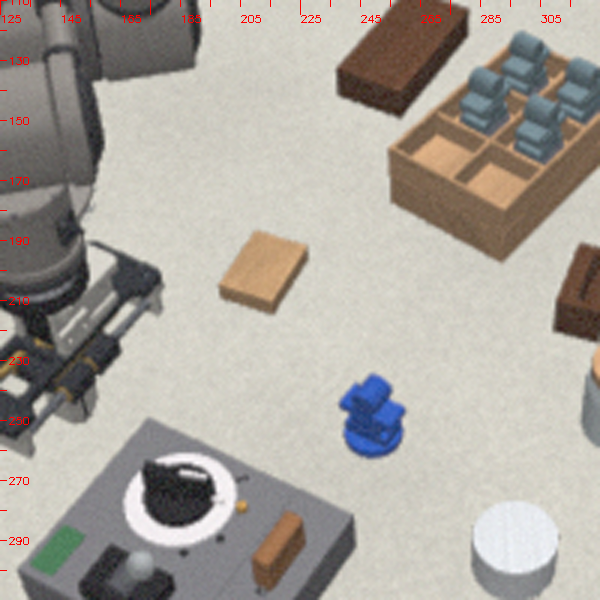

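The final views show the four meeples upright in their cells, the key seated, the dial at the stud and the toggle over. The jar, tin and look-alikes haven't moved, and the robot is clear of everything.

```bash
python3 -c "
from plant import close_job
print(close_job())"
```

```text
the job is handed in; nothing more can be done
None
```

The job is done and handed in at about 49 s of the 210 s allowed.

- **Meeples:** four were on the cabinet, and each now stands upright in its own cell, one per cell. I lowered each until it touched the cell floor. The final views from both fixed cameras show all four standing.
- **Key:** it went into the slot without jamming. The shoulder met the timer's top at the expected height (TCP 81 mm) and took a 14 N push before I let go.
- **Dial:** the bar points at 0.280 rad and the brass stud lies at 0.279 rad, so the dial has clicked into the stud's stop.
- **Toggle:** done last. The camera gave a tilt of 0.46 rad against the nominal 0.5, from two views that missed each other by 4.5 mm. So I pushed again, and the lever gave less than 1 mm more at up to 27 N, so it is at its stop. I did not measure the tilt again after that push.

In the final views the jar, tin, blue meeple, green key and the other things look unmoved. I saw no sign of a meeple being knocked aside, and the robot was clear of everything when I handed in.

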